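# Set up a crossover board under the magnifier lamp

### The arm

A 6-joint arm with a two-finger parallel gripper is mounted at the origin on the work surface. World frame = base frame: x ahead of the robot, y to its left, z up, the work surface at z = 0. Lengths are in m, angles in rad, forces in N, time in s.
With the tool pointing down it reaches from about 0.3 to 0.775 m from the base axis. Payload 14.6 kg.
Tool frame: the origin (TCP) lies on the centre line of the jaws, within the pads' length; the fingertips stand 19 mm ahead of it and the grasp point (between the pads) is the TCP; z points along the fingers, y is the line along which they close (so a half turn about z gives the same grasp; the last joint's range is limited). The gripper opens to 94 mm and grips with 3 to 60 N. Pads are 16 mm wide; open, the fingers measure 119 mm over their backs; the gripper's body (75 mm by 177 mm) begins 78 mm behind the grasp point.
Start: joints at [1.18, 0.3, 1.521, -0, 1.321, -0.067], TCP at [0.175, 0.521, 0.193] pointing down, gripper open.
Joint ranges: [-3.03, 3.03], [-0.79, 2.21], [0.23, 2.52], [-1.04, 4.18], [0, 3.07], [-2.55, 2.55]. Speed limits (rad/s): [2.22, 2.22, 2.57, 3.14, 3.14, 3.14].

### API

Orientations are given as [roll, pitch, yaw] about the fixed x, y, z axes, in that order (R = Rz(yaw) Ry(pitch) Rx(roll)).
In Python, from station import get_obs, camera, workorder gives the robot as it stands.
- The arm moves only by the tool play_rows, never from a script. Its argument "motion" is a list that holds one entry, the list of rows, each a list of 7 numbers: the shift along the tool's x, y, z as a fraction of full scale, then the turn, a rotation vector about the tool's x, y, z as a fraction of full scale, then the opening, from -1 (shut) to 1 (fully open). In form: [[[x, y, z, ax, ay, az, grip], ...]]. A call has 1 to 10 rows; each row is the pose to reach, as a shift and turn from the pose commanded when the call began, along the tool's axes at that moment, turning the shorter way round; what a row does not reach only later rows make up. Full scale, the value 1, is 0.25 m for a shift and 2 pi rad for a turn. A row lasts 1/10 s, in which the tool goes at most 50 mm and 8.59 degrees, less where a joint would pass 70% of its speed; a pose out of reach is approached as far as the arm can. A call with a number of a shift or a turn outside -1 to 1 is refused whole. A call with a gripper value outside its range is refused whole. The fingers move at their own pace and stop on an object; "grip_force" is the grip in N (left out, the last holds). Time passes only in rows, so rows that repeat a pose let the fingers close. It gives the time, the measured TCP pose, the force, the opening and the grip force at its end, in the units of the state.
- get_obs(): the state, without advancing time (a new reading comes with each control period).
- camera(name): name is "scene" or "top"; returns a dict with "frame" (480x640x3 uint8, red, green, blue), "z_map" (480x640 float32, m along the optical axis (not along the pixel's ray), 0 where there is no reading), "camera_matrix" (3x3 intrinsics, pixels), "D" ([k1, k2, p1, p2, k3] as OpenCV has them; the pictures are not rectified), "T" (4x4, takes a point from camera to world coordinates). Camera axes: x right, y up, looking along -z (the intrinsics and any distortion apply to the point x, -y, -z); pixel columns grow to the right and rows downward; lengths in m; the calibration is good to about 2 mm. A picture is of the moment at which its call begins.
- workorder.hand_in(): hands the job in; it is judged then, once.
The state is a dict: "time_s": time; "qpos": joint angles; "joint_vel": joint speeds; "tau": joint torques, N m; "ee_pos": TCP position; "eef_rot": TCP orientation; "force": force on the tool from outside, world axes, zero at the start; "moment": the same for the moment, N m; "grip_width": finger opening in m; "grip_force": force on a finger pad.
Only numpy, scipy, OpenCV 4.12 (cv2) and the standard library are available. Lean on these libraries where they do the work, as an engineer would, in place of code of your own. Each camera call takes 0.05 s, during which the arm holds its last target. There are 200 camera calls.

### The job

Set up the loudspeaker crossover board for soldering: swing the magnifier lamp clear of the soldering cradle, lower the board over the cradle's two locating pins until it rests flush on the seats, then slide every coil up off the rack's dowels and lay them all flat on the board, each wholly on the board, beside one another and clear of the pins. Then swing the lamp back so that its lens stands over the middle of the board, and press the switch on its head fully down once it is there. Leave everything else on the desk where it is.

Things in the scene. Friction and masses are not known exactly. Their poses are not given: they have to be found in the camera images.
- board: the crossover board: a dark brown flat board 66 mm (x) by 300 mm (y), 8 mm thick, 0.24 kg, with a 10 mm through hole at 135 mm either side of its middle on its long (y) axis; starts flat on the desk. A boxed grey capacitor is fixed upright on its middle: 50 mm (x) by 28 mm (y), its top 40 mm above the underside; the board can be carried by it. Origin: the centre of its underside; z up.
- cradle: soldering cradle, fixed: aluminium base rail 70 mm (x) by 320 mm (y), 8 mm high, with a dark steel seat block (60 by 40 mm, top 30 mm above the desk) 135 mm either side of the middle along y; on each block's centre a steel locating pin 8 mm across stands 14 mm above the seat, its top 5 mm tapering to 3 mm. Origin: centre of its underside; y along its length.
- cradle_seat (a point): point midway between the two pins at the height of the seats (30 mm above the desk), axes as the cradle's: the origin of a fitted board lies here, its y along the cradle's y (either way round).
- lamp_arm (a joint): the magnifier lamp's arm on the upright friction hinge of its fixed post, rad; over the cradle at about 1.55. Grows clockwise seen from above, falls counter-clockwise, towards the robot; at 0.4 the head is well clear, at the robot's right. Stops at -0.35 and 1.95. Stays where left; about 3 N at the knob moves it. Arm and head are 26 to 30 mm thick, underside 190 mm above the desk.
- lens (a point): centre of the lamp's round lens, at the underside of its ring-shaped white head 160 mm across, 320 mm from the hinge axis (the lamp's 22 mm post, on a round foot 160 mm across).
- lamp_knob (a point): the black upright knob on the arm to swing it by, 130 mm from the lens centre and, straight on from it, 190 mm from the hinge axis (hinge, knob and lens lie on one line): 28 mm across, standing 38 mm above the arm's top face (from 221 to 259 mm above the desk); this point is on its axis, 246 mm above the desk.
- switch (a joint): the lamp's push switch: m pressed in, 0 at rest, 0.005 fully down, sprung: about 4 N fully down; it rises again when let go.
- switch_top (a point): top centre of that switch: a black button 18 mm across in a grey collar on the arm's top, between knob and lens, 245 mm from the hinge axis; it is pressed straight down.
- rack: the coil rack, fixed to the desk: a plywood base 220 mm (x) by 75 mm (y), 18 mm high, with three upright wooden dowels 12 mm across, at its middle and 75 mm either side along x, their tops 68 mm above the desk. Origin: centre of its underside.
- coil1: air-core copper coil: a ring 44 mm across, bore 22 mm, 20 mm high, stiff (ties around it), 0.10 kg; all four coils are alike. Starts lying flat on a dowel of the rack, on the rack's base or on another coil. Origin: the centre of the ring (10 mm above its underside); z is the ring's axis.
- coil2: air-core copper coil: a ring 44 mm across, bore 22 mm, 20 mm high, stiff (ties around it), 0.10 kg; all four coils are alike. Starts lying flat on a dowel of the rack, on the rack's base or on another coil. Origin: the centre of the ring (10 mm above its underside); z is the ring's axis. May be absent (None).
- coil3: air-core copper coil: a ring 44 mm across, bore 22 mm, 20 mm high, stiff (ties around it), 0.10 kg; all four coils are alike. Starts lying flat on a dowel of the rack, on the rack's base or on another coil. Origin: the centre of the ring (10 mm above its underside); z is the ring's axis. May be absent (None).
- coil4: air-core copper coil: a ring 44 mm across, bore 22 mm, 20 mm high, stiff (ties around it), 0.10 kg; all four coils are alike. Starts lying flat on a dowel of the rack, on the rack's base or on another coil. Origin: the centre of the ring (10 mm above its underside); z is the ring's axis. May be absent (None).
- mug: bystander: white mug, 80 mm across, 92 mm high. Origin: centre of its underside.
- screwdriver: bystander: a screwdriver lying on the desk, 170 mm long.
- glue: bystander: white glue bottle 44 mm across, 125 mm high. Origin: centre of its underside.
- tape: bystander: a paper tape roll lying flat, 90 mm across, 19 mm high. Origin: centre of its underside.
- terminal: bystander: black terminal plate 50 by 70 mm with two brass posts, 28 mm high. Origin: centre of its underside.
There are look-alikes about, which are no part of the job. Leave any turquoise look-alike of the coil1 alone. Leave any turquoise look-alike of the coil4 alone.

How it is judged:
By the outcome, as a careful person would: the job done as asked, in the order asked, and still so for the second after the job is handed in, with the robot touching nothing.
Of coil2, coil3, coil4 only 1 to 3 are there at a start; the rules pass over those that are not, and their reading is None.
At some moment in a run one of board may be knocked a few centimetres aside while the robot is not near it.
Once in a run the grip may slacken for a moment while it holds something.
It also fails if it takes over 208 s, if anything falls off the work surface, if the arm or the gripper's body presses on something with over 40 N, if the wrist force passes 120 N, or if a joint passes its speed limit or range.

## Working session

There is one attempt and no reset: what is moved stays moved. The work goes in short steps, Python scripts to look and compute and a tool call to move; the robot and the scene stay as the last step left them, time stands still between calls to the robot, and variables do not carry over. Pictures are saved under pics/ and viewed, at most 14 in all, crops included, and the job is handed in when it is done.

Besides the shell and the picture viewer there is one more tool, called after ">>>" in YAML: its name, and indented under it one key for each argument. play_rows: Moves the arm, as the interface text tells. Its arguments: {"type":"object","properties":{"motion":{"type":"array"},"grip_force":{"type":"number"}},"required":["motion"]}

```bash
ls; mkdir -p pics; cat > h.py <<'E'
import numpy as np, cv2
from station import get_obs, camera, workorder
from scipy.spatial.transform import Rotation as R
def shot(name,fn=None):
    c=camera(name)
    if fn: cv2.imwrite('pics/'+fn,c['frame'][:,:,::-1])
    return c
def ray(c,uv,z):
    "pixels -> world points on plane z"
    uv=np.array(uv,float).reshape(-1,1,2)
    p=cv2.undistortPoints(uv,c['camera_matrix'],np.array(c['D'])).reshape(-1,2)
    d=np.c_[p[:,0],-p[:,1],-np.ones(len(p))]@c['T'][:3,:3].T
    o=c['T'][:3,3]; s=(z-o[2])/d[:,2]
    return o+s[:,None]*d
def cloud(c):
    z=c['z_map']; v,u=np.mgrid[0:480,0:640]
    uv=np.stack([u,v],-1).reshape(-1,1,2).astype(float)
    p=cv2.undistortPoints(uv,c['camera_matrix'],np.array(c['D'])).reshape(-1,2)
    zz=z.reshape(-1)
    P=np.c_[p[:,0]*zz,-p[:,1]*zz,-zz]@c['T'][:3,:3].T+c['T'][:3,3]
    P[zz==0]=np.nan
    return P.reshape(480,640,3)
E
python3 - <<'E'
from h import *
o=get_obs()
for k in o: print(k,np.round(o[k],3))
for n in('top','scene'):
    c=shot(n,n+'0.png'); print(n,np.round(c['T'],3).tolist(),np.round(c['camera_matrix'],1).tolist(),c['D'])
E
```

```text
pics
time_s 0.0
qpos [ 1.18   0.3    1.522 -0.     1.321 -0.067]
joint_vel [ 0.002  0.001  0.    -0.002  0.002  0.   ]
tau [ 2.0000e-03 -5.3179e+01 -3.5274e+01  7.1000e-02  2.4000e-02 -0.0000e+00]
ee_pos [0.175 0.521 0.192]
eef_rot [-3.14  -0.     2.818]
force [0.746 0.024 0.564]
moment [ 0.012 -0.072 -0.081]
grip_force 0.0
grip_width 0.094
top [[-0.004, 0.994, -0.109, 0.392], [-1.0, -0.003, 0.011, 0.069], [0.011, 0.109, 0.994, 1.254], [0.0, 0.0, 0.0, 1.0]] [[524.1, 0.0, 320.9], [0.0, 524.1, 236.2], [0.0, 0.0, 1.0]] [0.01927957 0.         0.         0.         0.        ]
scene [[-0.884, -0.276, 0.378, 0.938], [0.468, -0.522, 0.713, 0.9], [0.0, 0.807, 0.591, 0.87], [0.0, 0.0, 0.0, 1.0]] [[512.3, 0.0, 324.1], [0.0, 512.3, 241.4], [0.0, 0.0, 1.0]] [-0.04007347  0.          0.          0.          0.        ]
```

View pics/top0.png

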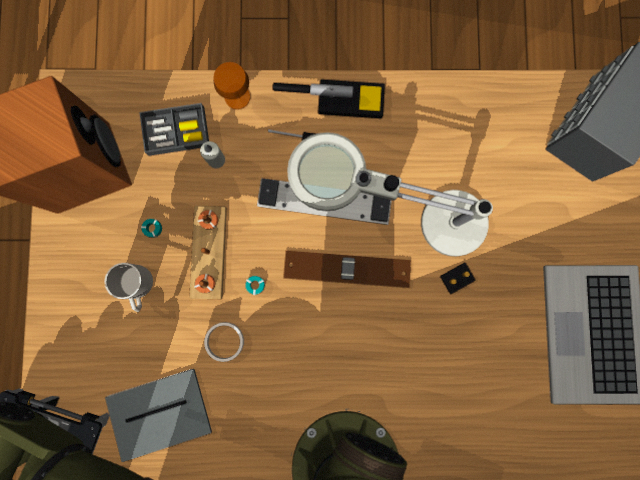

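View pics/scene0.png

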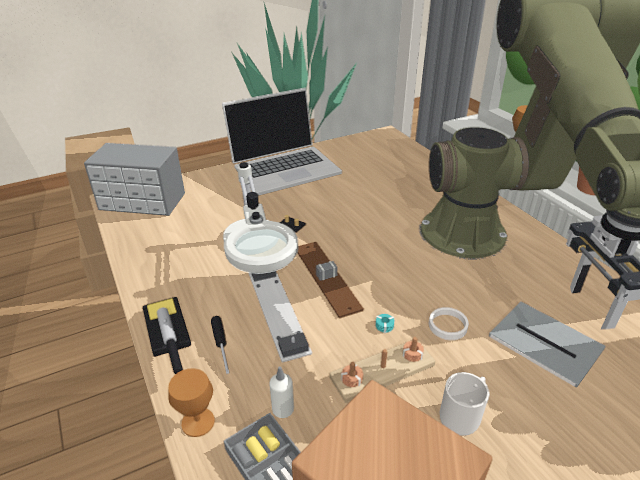

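The top view shows the lamp head at (327,171), knob (391,184) and post top (484,208). The board is at (347,268) with its capacitor in the middle. The cradle runs (259,193)–(393,210). The rack is at (208,253) with coils at (207,219) and (204,284) and a bare middle dowel. Turquoise decoys are at (151,228) and (255,285).

```bash
python3 - <<'E'
from h import *
c=shot('top'); P=cloud(c); f=c['frame']; hsv=cv2.cvtColor(f,cv2.COLOR_RGB2HSV)
cv2.imwrite('pics/z.png',cv2.resize(f[180:320,130:430,::-1],None,fx=2.6,fy=2.6,interpolation=cv2.INTER_CUBIC))
def px(u,v,r=2): return np.round(np.nanmedian(P[v-r:v+r+1,u-r:u+r+1].reshape(-1,3),0),4)
for n,(u,v) in dict(knob=(391,183),hinge=(485,208),switch=(364,178),head=(327,140),lens=(327,171),boardL=(300,265),boardR=(390,272),cap=(348,267),dowel=(207,245),seatL=(268,192),seatR=(380,206),rack=(197,250)).items(): print(n,px(u,v))
Z=P[...,2]
# coils
m=((hsv[...,0]<14)&(hsv[...,1]>110)&(Z>0.025)&(Z<0.09)); m[:, :180]=0; m[:,240:]=0; m[:200]=0; m[310:]=0
n,l,s,ce=cv2.connectedComponentsWithStats(m.astype(np.uint8))
for i in range(1,n):
    if s[i,4]>15: print('copper',s[i],ce[i],np.round(np.nanpercentile(Z[l==i],[5,25,50,75,95]),4),np.round(np.nanmedian(P[l==i],0),4))
# heights around rack
for u0,v0 in((207,219),(204,284)):
    print(np.round(Z[v0-12:v0+13:2,u0-12:u0+13:2]*1000).astype(int))
# board
m=((Z>0.004)&(Z<0.014)&(hsv[...,2]<140)).astype(np.uint8); m[:240]=0;m[300:]=0;m[:,:275]=0;m[:,420:]=0
k=max(cv2.findContours(m,0,2)[0],key=cv2.contourArea); Q=ray(c,k.reshape(-1,2),0.008)
print('board',cv2.minAreaRect(Q[:,:2].astype(np.float32)))
m=((Z>0.032)&(Z<0.048)).astype(np.uint8); m[:240]=0;m[300:]=0;m[:,:325]=0;m[:,370:]=0
k=max(cv2.findContours(m,0,2)[0],key=cv2.contourArea); Q=ray(c,k.reshape(-1,2),0.04)
print('cap',cv2.minAreaRect(Q[:,:2].astype(np.float32)))
# head ring
m=((Z>0.195)&(Z<0.235)).astype(np.uint8); m[:120]=0;m[230:]=0;m[:,:270]=0;m[:,366:]=0
k=max(cv2.findContours(m,0,2)[0],key=cv2.contourArea); print('head',[round(float(x),1) for x in cv2.minEnclosingCircle(k)[0]],cv2.minEnclosingCircle(k)[1])
# seats: dark at z~.03
m=((Z>0.024)&(Z<0.036)).astype(np.uint8); m[:150]=0;m[240:]=0;m[:,:245]=0;m[:,420:]=0
n,l,s,ce=cv2.connectedComponentsWithStats(m)
for i in range(1,n):
    if s[i,4]>20: print('seat',s[i],ce[i],ray(c,ce[i],.03).round(4))
E
```

```text
knob [ 0.6041 -0.0788  0.2575]
hinge [ 0.5577 -0.2649  0.2388]
switch [ 0.6182 -0.0284  0.2401]
head [0.7009 0.0438 0.2194]
lens [0.6397 0.0439 0.2082]
boardL [0.4593 0.1046 0.0062]
boardR [ 0.442  -0.1097  0.0064]
cap [ 0.4526 -0.0077  0.038 ]
dowel [0.5068 0.3241 0.0163]
seatL [0.6303 0.179  0.0318]
seatR [ 0.596  -0.0845  0.0325]
rack [0.4949 0.3469 0.0173]
copper [198 211  20  18 218] [207.21559633 219.41743119] [0.0309 0.0344 0.0364 0.0389 0.0655] [0.5643 0.32   0.0364]
copper [201 248   8   6  32] [204.4375 250.375 ] [0.0329 0.0497 0.0632 0.0646 0.0693] [0.4909 0.3205 0.0632]
copper [195 275  15  18 148] [201.25675676 284.12162162] [0.0316 0.0354 0.0373 0.0391 0.0671] [0.4155 0.3299 0.0373]
copper [206 275   9  14  69] [210.23188406 281.43478261] [0.0284 0.0337 0.0361 0.0381 0.0403] [0.4215 0.3111 0.0361]
[[                  13                   19                   14
                    15                   17                   17
                    17                   17                   17
                    17                   19                   16
                 
[... 6897 characters left out ...]
            17                   14                   14
                    22                   17                   17
                    17                   18                   13
                    15]]
board ((0.4491051137447357, -0.00694689154624939), (0.2985524833202362, 0.06968720257282257), 86.0115966796875)
cap ((0.44953808188438416, -0.005948672071099281), (0.02830592356622219, 0.049479588866233826), 85.80876922607422)
head [328.2, 172.8] 41.93680191040039
seat [258 179  20  27 406] [267.59359606 191.70197044] [[0.6319 0.1807 0.03  ]]
seat [371 196  19  25 365] [379.82465753 208.78630137] [[ 0.5904 -0.0849  0.03  ]]<stdin>:14: RuntimeWarning: invalid value encountered in cast
```

View pics/z.png

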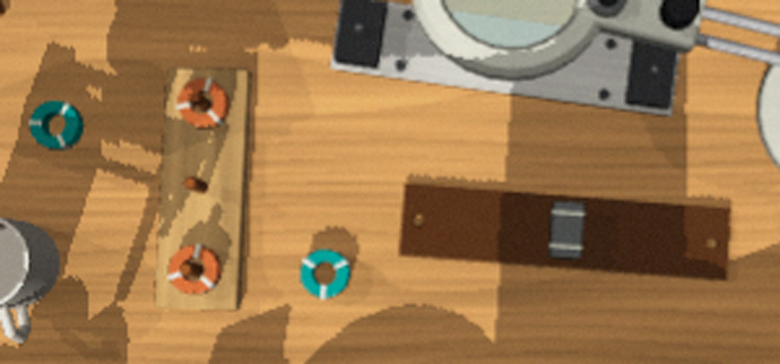

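There are two coils, each lying singly on the rack base with its top at about 38 mm, at the two outer dowels. The middle dowel is bare. Next I'll measure the lamp geometry precisely and write the row planner.

```bash
cat >> h.py <<'E'
def plan(start,calls):
    """start,(x,y,z,phi); calls: list of lists of (x,y,z,phi,grip,n); prints row fractions; phi = world angle of closing line, tool down"""
    cur=np.array(start,float)
    for k,call in enumerate(calls):
        base=cur.copy(); ph=base[3]
        tx=np.array([-np.sin(ph),np.cos(ph)]); ty=np.array([np.cos(ph),np.sin(ph)])
        rows=[]
        for (x,y,z,p,g,n) in call:
            a=cur.copy(); b=np.array([x,y,z,p])
            # tool y = (cos phi, sin phi), tool x = y rotated +90
            for i in range(1,n+1):
                q=a+(b-a)*i/n; d=q[:2]-base[:2]
                rows.append([round(float(v),3)+0. for v in(d@tx/.25,d@ty/.25,-(q[2]-base[2])/.25,0,0,-(q[3]-base[3])/2/np.pi)]+[g])
                st=np.linalg.norm((b-a)[:3])/n
            if st>.05 or abs(b-a)[3]/n>.1499: print('TOO FAST',st,abs(b-a)[3]/n)
            cur=b
        print(k,len(rows),str([rows]).replace(' ',''))
def phi():
    r=R.from_euler('xyz',get_obs()['eef_rot']).as_matrix(); return float(np.arctan2(r[1,1],r[0,1]))
def pose():
    o=get_obs(); return (*[float(v) for v in o['ee_pos']],phi())
E
python3 - <<'E'
from h import *
c=shot('top');P=cloud(c);Z=P[...,2]; f=c['frame']; g=f.max(-1)
def comp(m,box,zpl,tag):
    k=np.zeros(m.shape,np.uint8); u0,u1,v0,v1=box; k[v0:v1,u0:u1]=m[v0:v1,u0:u1]
    n,l,s,ce=cv2.connectedComponentsWithStats(k)
    if n<2: print(tag,'none');return
    i=1+np.argmax(s[1:,4]); print(tag,s[i],ce[i].round(1),ray(c,ce[i],zpl).round(4)[0],np.nanmedian(Z[l==i]).round(4))
    return ray(c,ce[i],zpl)[0]
kn=comp((Z>.24)&(g<90),(380,405,172,198),.259,'knob')
sw=comp((g<70),(355,374,168,188),.235,'sw')
hi=comp((g<70),(474,495,198,220),.24,'hinge')
L=ray(c,[328.2,172.8],.218)[0]; print('lens',L)
# inner lens from bright/ring: blue-ish
print(np.linalg.norm((kn-hi)[:2]),np.linalg.norm((kn-L)[:2]),np.linalg.norm((hi-L)[:2]))
for n in((kn,hi),(L,kn),(L,hi)): d=n[0]-n[1]; print(np.arctan2(d[1],d[0]))
print(pose(), P[198:219,475:495,2].max())
comp(Z>.2,(474,500,196,222),.245,'hingeall')
E
```

```text
knob [384 175  15  16 185] [390.9 182.7] [ 0.6042 -0.0784  0.259 ] 0.2572
sw [358 172  12  14 100] [363.7 178.4] [ 0.6182 -0.0282  0.235 ] 0.2379
hinge [479 201  12  12 107] [484.3 206.9] [ 0.5597 -0.2637  0.24  ] 0.2389
lens [0.63353773 0.04174216 0.218     ]
0.19056025377824673 0.12368220548778487 0.31424209362123984
1.3348038030152416
1.3316812673716303
1.333574809278934
(0.17493095435758058, 0.5212566430928707, 0.19234046534065652, 1.246990633392743) nan
hingeall [474 199  19  20 311] [482.3 208.7] [ 0.5552 -0.258   0.245 ] 0.234
```

```bash
python3 - <<'E'
from h import *
s=pose()
plan(s,[[(0.40,0.36,.38,.5,.3,10)],[(.604,-.079,.33,-.237,.3,10)],[(.604,-.079,.246,-.237,.3,4),(.604,-.079,.246,-.237,-1,6)]])
E
```

```text
0 10 [[[-0.106,-0.033,-0.075,0.0,0.0,0.012,0.3],[-0.212,-0.065,-0.15,0.0,0.0,0.024,0.3],[-0.318,-0.098,-0.225,0.0,0.0,0.036,0.3],[-0.423,-0.13,-0.3,0.0,0.0,0.048,0.3],[-0.529,-0.163,-0.375,0.0,0.0,0.059,0.3],[-0.635,-0.195,-0.45,0.0,0.0,0.071,0.3],[-0.741,-0.228,-0.525,0.0,0.0,0.083,0.3],[-0.847,-0.26,-0.601,0.0,0.0,0.095,0.3],[-0.953,-0.293,-0.676,0.0,0.0,0.107,0.3],[-1.059,-0.325,-0.751,0.0,0.0,0.119,0.3]]]
1 10 [[[-0.193,-0.013,0.02,0.0,0.0,0.012,0.3],[-0.386,-0.025,0.04,0.0,0.0,0.023,0.3],[-0.58,-0.038,0.06,0.0,0.0,0.035,0.3],[-0.773,-0.05,0.08,0.0,0.0,0.047,0.3],[-0.966,-0.063,0.1,0.0,0.0,0.059,0.3],[-1.159,-0.075,0.12,0.0,0.0,0.07,0.3],[-1.353,-0.088,0.14,0.0,0.0,0.082,0.3],[-1.546,-0.101,0.16,0.0,0.0,0.094,0.3],[-1.739,-0.113,0.18,0.0,0.0,0.106,0.3],[-1.932,-0.126,0.2,0.0,0.0,0.117,0.3]]]
2 10 [[[0.0,0.0,0.084,0.0,0.0,0.0,0.3],[0.0,0.0,0.168,0.0,0.0,0.0,0.3],[0.0,0.0,0.252,0.0,0.0,0.0,0.3],[0.0,0.0,0.336,0.0,0.0,0.0,0.3],[0.0,0.0,0.336,0.0,0.0,0.0,-1],[0.0,0.0,0.336,0.0,0.0,0.0,-1],[0.0,0.0,0.336,0.0,0.0,0.0,-1],[0.0,0.0,0.336,0.0,0.0,0.0,-1],[0.0,0.0,0.336,0.0,0.0,0.0,-1],[0.0,0.0,0.336,0.0,0.0,0.0,-1]]]
```

```bash
cat >> h.py <<'E'
def leg(start,pts):
    """each call's waypoints relative to that call's start. pts: list of calls, each list of (x,y,z,phi)"""
    cur=np.array(start,float)
    for k,call in enumerate(pts):
        b=cur.copy(); ty=np.array([np.cos(b[3]),np.sin(b[3])]); tx=np.array([-ty[1],ty[0]])
        for q in call:
            q=np.array(q,float); d=q-b
            v=[d[:2]@tx/.25,d[:2]@ty/.25,-d[2]/.25,0,0,-d[3]/2/np.pi]
            need=max(np.linalg.norm((q-cur)[:3])/.05,abs(q-cur)[3]/.15)
            print(k,[round(float(x),3)+0. for x in v],'rows>=%.1f'%need,'!!' if max(map(abs,v))>1 else '')
            cur=q
E
python3 - <<'E'
from h import *
leg(pose(),[[(0.34,.38,.36,.8)],[(.48,.16,.36,.3)],[(.604,-.079,.33,-.237)],[(.604,-.079,.246,-.237)]])
E
```

```text
0 [-0.806, -0.326, -0.671, 0.0, 0.0, 0.071] rows>=5.5 
1 [-1.015, -0.241, 0.0, 0.0, 0.0, 0.08] rows>=5.2 !!
2 [-1.06, 0.191, 0.12, 0.0, 0.0, 0.085] rows>=5.4 !!
3 [0.0, 0.0, 0.336, 0.0, 0.0, 0.0] rows>=1.7
```

>>> play_rows:
  motion:
    - [[-0.806,-0.326,-0.671,0,0,0.071,0.3],[-0.806,-0.326,-0.671,0,0,0.071,0.3],[-0.806,-0.326,-0.671,0,0,0.071,0.3],[-0.806,-0.326,-0.671,0,0,0.071,0.3],[-0.806,-0.326,-0.671,0,0,0.071,0.3],[-0.806,-0.326,-0.671,0,0,0.071,0.3],[-0.806,-0.326,-0.671,0,0,0.071,0.3],[-0.806,-0.326,-0.671,0,0,0.071,0.3]]
  grip_force: 20

```text
time_s: 1.0
ee_pos: [0.3399, 0.3801, 0.3596]
eef_rot: [-3.141, -0.0, 2.371]
force: [-0.6, 0.5, 0.3]
grip_width: 0.061
grip_force: 0.0
```

>>> play_rows:
  motion:
    - [[-1.0,-0.241,0,0,0,0.08,0.3],[-1.0,-0.241,0,0,0,0.08,0.3],[-1.0,-0.241,0,0,0,0.08,0.3],[-1.0,-0.241,0,0,0,0.08,0.3],[-1.0,-0.241,0,0,0,0.08,0.3],[-1.0,-0.241,0,0,0,0.08,0.3],[-1.0,-0.241,0,0,0,0.08,0.3],[-1.0,-0.241,0,0,0,0.08,0.3]]

```text
time_s: 1.8
ee_pos: [0.4769, 0.1642, 0.3598]
eef_rot: [-3.141, -0.0, 1.871]
force: [-0.5, 1.0, -0.2]
grip_width: 0.0611
grip_force: 0.0
```

```bash
python3 - <<'E'
from h import *
print(pose(),get_obs()['qpos'],get_obs()['time_s'])
leg(pose(),[[(.604,-.079,.33,-.237)],[(.604,-.079,.246,-.237)]])
E
```

```text
(0.4768916351095546, 0.1642287878005915, 0.35981402529253376, 0.2997910976917213) [ 2.58850865e-01  1.27577799e-01  1.34919027e+00  3.10384007e-04
  1.66586052e+00 -4.09107510e-02] 1.8
0 [-1.08, 0.198, 0.119, 0.0, 0.0, 0.085] rows>=5.5 !!
1 [0.0, 0.0, 0.336, 0.0, 0.0, 0.0] rows>=1.7
```

>>> play_rows:
  motion:
    - [[-1.0,0.198,0.119,0,0,0.085,0.3],[-1.0,0.198,0.119,0,0,0.085,0.3],[-1.0,0.198,0.119,0,0,0.085,0.3],[-1.0,0.198,0.119,0,0,0.085,0.3],[-1.0,0.198,0.119,0,0,0.085,0.3],[-1.0,0.198,0.119,0,0,0.085,0.3],[-1.0,0.198,0.119,0,0,0.085,0.3],[-1.0,0.198,0.119,0,0,0.085,0.3]]

```text
time_s: 2.6
ee_pos: [0.5982, -0.0594, 0.331]
eef_rot: [3.141, -0.0, 1.337]
force: [-0.2, 0.4, 0.3]
grip_width: 0.0611
grip_force: 0.0
```

>>> play_rows:
  motion:
    - [[-0.069,0.041,0,0,0,0,0.3],[-0.069,0.041,0.1,0,0,0,0.3],[-0.069,0.041,0.2,0,0,0,0.3],[-0.069,0.041,0.336,0,0,0,0.3],[-0.069,0.041,0.336,0,0,0,0.3],[-0.069,0.041,0.336,0,0,0,-1],[-0.069,0.041,0.336,0,0,0,-1],[-0.069,0.041,0.336,0,0,0,-1],[-0.069,0.041,0.336,0,0,0,-1],[-0.069,0.041,0.336,0,0,0,-1]]

```text
time_s: 3.6
ee_pos: [0.6045, -0.0808, 0.2472]
eef_rot: [3.141, -0.0, 1.335]
force: [-0.9, 0.8, -0.4]
grip_width: 0.0247
grip_force: 0.0
```

```bash
python3 - <<'E'
from h import *
p=pose(); print(p,get_obs()['grip_width'])
H=np.array([.5595,-.2635]); d=np.array(p[:2])-H; r=np.linalg.norm(d); th=np.arctan2(d[1],d[0]); print(r,th)
ths=np.linspace(th,2.70,15)[1:]
def pt(t): return (H[0]+r*np.cos(t),H[1]+r*np.sin(t),p[2],p[3]+t-th)
leg(p,[[pt(t) for t in ths[:7]],[pt(t) for t in ths[7:]]])
E
```

```text
(0.6044781620567005, -0.08084314218648436, 0.247197001289557, -0.2357978586467498) 0.024716131784709272
0.1881131647926473 1.3293557997507626
0 [-0.003, -0.074, 0.0, 0.0, 0.0, -0.016] rows>=0.7 
0 [-0.014, -0.146, 0.0, 0.0, 0.0, -0.031] rows>=0.7 
0 [-0.031, -0.218, 0.0, 0.0, 0.0, -0.047] rows>=0.7 
0 [-0.055, -0.288, 0.0, 0.0, 0.0, -0.062] rows>=0.7 
0 [-0.086, -0.354, 0.0, 0.0, 0.0, -0.078] rows>=0.7 
0 [-0.124, -0.418, 0.0, 0.0, 0.0, -0.093] rows>=0.7 
0 [-0.167, -0.477, 0.0, 0.0, 0.0, -0.109] rows>=0.7 
1 [-0.003, -0.074, 0.0, 0.0, 0.0, -0.016] rows>=0.7 
1 [-0.014, -0.146, 0.0, 0.0, 0.0, -0.031] rows>=0.7 
1 [-0.031, -0.218, 0.0, 0.0, 0.0, -0.047] rows>=0.7 
1 [-0.055, -0.288, 0.0, 0.0, 0.0, -0.062] rows>=0.7 
1 [-0.086, -0.354, 0.0, 0.0, 0.0, -0.078] rows>=0.7 
1 [-0.124, -0.418, 0.0, 0.0, 0.0, -0.093] rows>=0.7 
1 [-0.167, -0.477, 0.0, 0.0, 0.0, -0.109] rows>=0.7
```

>>> play_rows:
  motion:
    - [[0,0,0,0,0,0,-1],[0,0,0,0,0,0,-1],[0,0,0,0,0,0,-1]]

```text
time_s: 3.9
ee_pos: [0.6043, -0.0808, 0.2466]
eef_rot: [-3.141, -0.0, 1.335]
force: [-0.6, 0.2, -0.0]
grip_width: 0.0015
grip_force: 0.0
```

```bash
python3 - <<'E'
from h import *
c=shot('scene'); print(get_obs()['grip_width'],get_obs()['grip_force'])
cv2.imwrite('pics/s1.png',cv2.resize(c['frame'][150:300,180:380,::-1],None,fx=3,fy=3))
E
```

```text
0.00047297793292614787 0.0
```

View pics/s1.png

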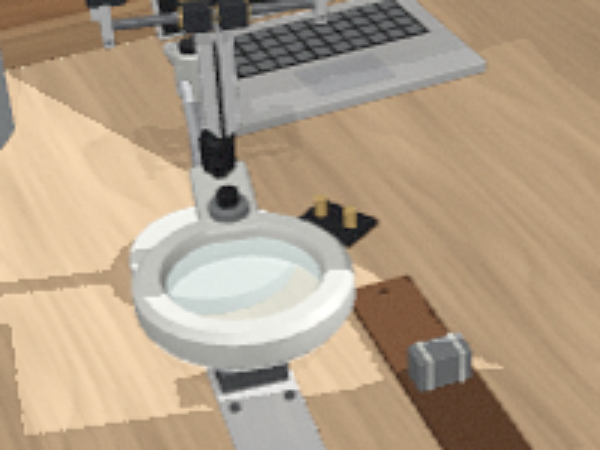

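```bash
cat >> h.py <<'E'
def proj(c,pts):
    Ti=np.linalg.inv(c['T']); p=np.atleast_2d(pts)@Ti[:3,:3].T+Ti[:3,3]; p=p*[1,-1,-1]
    return cv2.projectPoints(p,np.zeros(3),np.zeros(3),c['camera_matrix'],np.array(c['D']))[0].reshape(-1,2).round(1)
E
python3 - <<'E'
from h import *
c=shot('scene'); t=shot('top'); p=np.array(get_obs()['ee_pos'])
cv2.imwrite('pics/t1.png',cv2.resize(t['frame'][130:260,300:500,::-1],None,fx=3,fy=3))
print('tip scene',proj(c,p-[0,0,.019]),'tcp',proj(c,p),'knobtop',proj(c,[.6045,-.0785,.259]),'lens',proj(c,[.635,.045,.218]))
P=cloud(c); 
m=(c['frame'].max(-1)<60); sub=P[190:212,245:262]; print(np.round(sub[::2,::3].reshape(-1,3),3)[:60:3])
E
```

```text
tip scene [[254.5 204.9]] tcp [[253.9 197.9]] knobtop [[253.8 193.8]] lens [[263.2 239.5]]
[[ 0.592 -0.181  0.213]
 [ 0.606 -0.07   0.274]
 [ 0.595 -0.172  0.212]
 [ 0.604 -0.077  0.265]
 [ 0.6   -0.158  0.215]
 [ 0.607 -0.071  0.263]
 [ 0.603 -0.151  0.214]
 [ 0.607 -0.07   0.258]
 [ 0.605 -0.147  0.211]
 [ 0.609 -0.065  0.256]
 [ 0.609 -0.136  0.212]
 [ 0.61  -0.065  0.251]
 [ 0.612 -0.129  0.212]
 [ 0.611 -0.063  0.247]
 [ 0.613 -0.125  0.208]
 [ 0.61  -0.069  0.238]
 [ 0.623 -0.095  0.222]
 [ 0.611 -0.065  0.235]
 [ 0.626 -0.089  0.221]
 [ 0.609 -0.074  0.224]]
```

View pics/t1.png

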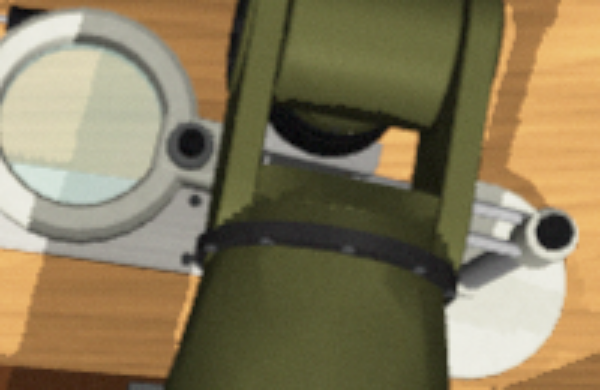

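```bash
python3 - <<'E'
from h import *
c=shot('scene'); P=cloud(c)
for v in range(146,216,4):
    print(v,[(tuple(np.round(np.nanmedian(P[v-1:v+2,u-1:u+2].reshape(-1,3),0)*1000).astype(int)),tuple(c['frame'][v,u])) for u in (248,251,254,257)])
print(proj(c,np.array(get_obs()['ee_pos'])+[0,0,.078]))
cv2.imwrite('pics/s2.png',cv2.resize(c['frame'][90:220,180:330,::-1],None,fx=5,fy=4.5,interpolation=cv2.INTER_CUBIC))
E
```

```text
146 [((np.int64(613), np.int64(-62), np.int64(389)), (np.uint8(89), np.uint8(80), np.uint8(61))), ((np.int64(607), np.int64(-60), np.int64(389)), (np.uint8(139), np.uint8(116), np.uint8(73))), ((np.int64(601), np.int64(-59), np.int64(387)), (np.uint8(144), np.uint8(121), np.uint8(77))), ((np.int64(595), np.int64(-58), np.int64(387)), (np.uint8(140), np.uint8(119), np.uint8(78)))]
150 [((np.int64(615), np.int64(-59), np.int64(381)), (np.uint8(56), np.uint8(54), np.uint8(57))), ((np.int64(606), np.int64(-67), np.int64(377)), (np.uint8(35), np.uint8(33), np.uint8(38))), ((np.int64(604), np.int64(-51), np.int64(382)), (np.uint8(50), np.uint8(49), np.uint8(52))), ((np.int64(598), np.int64(-50), np.int64(381)), (np.uint8(49), np.uint8(53), np.uint8(54)))]
154 [((np.int64(619), np.int64(-49), np.int64(377)), (np.uint8(39), np.uint8(45), np.uint8(45))), ((np.int64(612), np.int64(-51), np.int64(375)), (np.uint8(115), np.uint8(107), np.uint8(95))), ((np.int64(607), np.int64(-45), np.int64(377)), (np.uint8(43), np.uint8(45), np.uint8(47))), ((np.int64(600), np.int64(-44), np.int64(376)), (np.ui
[... 5124 characters left out ...]
uint8(188))), ((np.int64(617), np.int64(-73), np.int64(221)), (np.uint8(196), np.uint8(198), np.uint8(191))), ((np.int64(611), np.int64(-70), np.int64(221)), (np.uint8(203), np.uint8(201), np.uint8(198))), ((np.int64(605), np.int64(-64), np.int64(222)), (np.uint8(195), np.uint8(195), np.uint8(190)))]
214 [((np.int64(629), np.int64(-61), np.int64(221)), (np.uint8(193), np.uint8(193), np.uint8(188))), ((np.int64(625), np.int64(-54), np.int64(222)), (np.uint8(176), np.uint8(175), np.uint8(170))), ((np.int64(626), np.int64(-27), np.int64(241)), (np.uint8(31), np.uint8(29), np.uint8(30))), ((np.int64(621), np.int64(-21), np.int64(241)), (np.uint8(33), np.uint8(35), np.uint8(33)))]
[[251.1 168.2]]
```

View pics/s2.png

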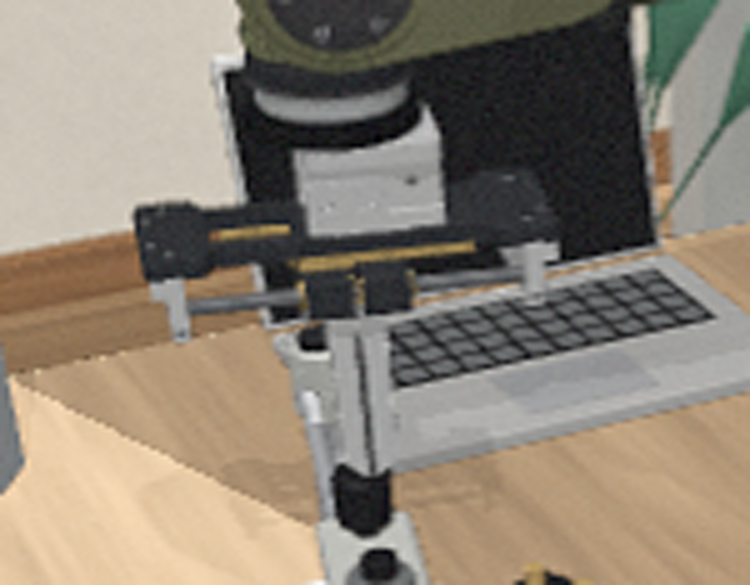

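The closed fingertips end right at the knob top (crop (362,470)), at about z=0.260. The reported TCP puts them at 0.228, so the fingers really sit about 32 mm higher than the reading implies. I'll open, lower and check with the camera.

>>> play_rows:
  motion:
    - [[0,0,-0.04,0,0,0,0.3],[0,0,-0.04,0,0,0,0.3],[0,0,-0.04,0,0,0,0.3],[0,0,-0.04,0,0,0,0.3],[0,0,-0.04,0,0,0,0.3],[0,0,-0.04,0,0,0,0.3],[0,0,-0.04,0,0,0,0.3]]

```text
time_s: 4.8
ee_pos: [0.6043, -0.0808, 0.2566]
eef_rot: [-3.141, 0.0, 1.335]
force: [0.8, 0.0, 1.4]
grip_width: 0.0529
grip_force: 0.0
```

```bash
python3 - <<'E'
from h import *
c=shot('scene'); P=cloud(c); o=get_obs(); print(o['ee_pos'],o['grip_width'],o['qpos'])
m=(P[...,2]>.235)&(P[...,2]<.40)&(np.hypot(P[...,0]-.604,P[...,1]+.08)<.075)&(np.hypot(P[...,0]-.604,P[...,1]+.08)>.02)&(c['frame'].max(-1)>110)
n,l,s,ce=cv2.connectedComponentsWithStats(m.astype(np.uint8))
for i in range(1,n):
    if s[i,4]>20: 
        q=P[l==i]; lo=q[q[:,2]<np.nanpercentile(q[:,2],30)]
        print(s[i],np.nanpercentile(q[:,2],[1,5,50,95]).round(3),np.nanmean(lo,0).round(4))
p=np.array(o['ee_pos']); 
cv2.imwrite('pics/s3.png',cv2.resize(c['frame'][100:230,180:330,::-1],None,fx=5,fy=4.5,interpolation=cv2.INTER_CUBIC))
E
```

```text
[ 0.60433725 -0.08082741  0.25659294] 0.056961153845603726 [-1.93020302e-01  3.99711479e-01  1.24071178e+00 -4.99727566e-08
  1.50127472e+00  4.28319689e-02]
[227 142  21   6  49] [0.39  0.392 0.395 0.399] [ 0.6429 -0.0705  0.3928]
[263 150   8  40 194] [0.273 0.279 0.322 0.358] [ 0.5743 -0.0629  0.2882]
[233 158  10  35 188] [0.274 0.279 0.318 0.356] [ 0.6379 -0.079   0.2881]
```

View pics/s3.png

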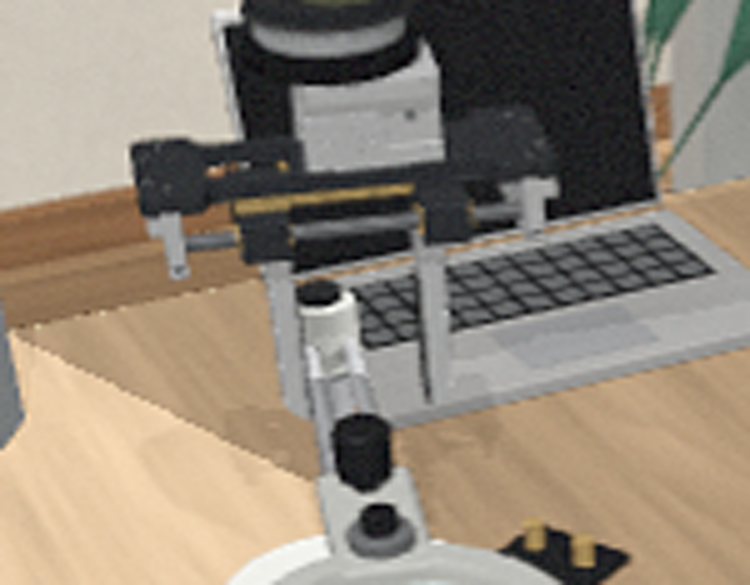

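Fingertips measure z≈0.271 at a reported 0.2566. So the actual TCP z is the reported z plus about 0.0335, while xy agrees. I'll lower 42 mm and grip.

>>> play_rows:
  motion:
    - [[0,0,0.06,0,0,0,0.3],[0,0,0.12,0,0,0,0.3],[0,0,0.168,0,0,0,0.3],[0,0,0.168,0,0,0,0.3],[0,0,0.168,0,0,0,-1],[0,0,0.168,0,0,0,-1],[0,0,0.168,0,0,0,-1],[0,0,0.168,0,0,0,-1],[0,0,0.168,0,0,0,-1],[0,0,0.168,0,0,0,-1]]
  grip_force: 12

```text
time_s: 5.85
ee_pos: [0.6047, -0.0807, 0.2152]
eef_rot: [3.14, -0.0, 1.335]
force: [3.6, 0.8, 3.3]
grip_width: 0.0277
grip_force: 12.0
```

```bash
python3 - <<'E'
from h import *
p=pose(); o=get_obs(); print(p,o['grip_width'],o['grip_force'],o['force'])
E
```

```text
(0.604690697585237, -0.08069763048413664, 0.21518767001972983, -0.23567902421438786) 0.027695239780361283 12.000243365764618 [3.57496435 0.7992884  3.26607843]
```

>>> play_rows:
  motion:
    - [[-0.003,-0.074,0,0,0,-0.016,-1],[-0.014,-0.146,0,0,0,-0.031,-1],[-0.031,-0.218,0,0,0,-0.047,-1],[-0.055,-0.288,0,0,0,-0.062,-1],[-0.086,-0.354,0,0,0,-0.078,-1],[-0.124,-0.418,0,0,0,-0.093,-1],[-0.167,-0.477,0,0,0,-0.109,-1],[-0.167,-0.477,0,0,0,-0.109,-1]]

```text
time_s: 6.65
ee_pos: [0.4774, -0.0952, 0.215]
eef_rot: [-3.141, 0.002, 2.022]
force: [1.2, -6.6, -0.6]
grip_width: 0.0276
grip_force: 12.0
```

>>> play_rows:
  motion:
    - [[-0.003,-0.074,0,0,0,-0.016,-1],[-0.014,-0.146,0,0,0,-0.031,-1],[-0.031,-0.218,0,0,0,-0.047,-1],[-0.055,-0.288,0,0,0,-0.062,-1],[-0.086,-0.354,0,0,0,-0.078,-1],[-0.124,-0.418,0,0,0,-0.093,-1],[-0.167,-0.477,0,0,0,-0.109,-1],[-0.167,-0.477,0,0,0,-0.109,-1]]

```text
time_s: 7.45
ee_pos: [0.3893, -0.1849, 0.2151]
eef_rot: [-3.141, 0.003, 2.707]
force: [5.7, -3.6, 0.8]
grip_width: 0.0275
grip_force: 12.0
```

>>> play_rows:
  motion:
    - [[0,0,0,0,0,0,0.3],[0,0,0,0,0,0,0.3],[0,0,0,0,0,0,0.3],[0,0,-0.1,0,0,0,0.3],[0,0,-0.3,0,0,0,0.3],[0,0,-0.5,0,0,0,0.3],[0,0,-0.6,0,0,0,0.3],[0,0,-0.6,0,0,0,0.3]]

```text
time_s: 8.25
ee_pos: [0.39, -0.183, 0.3679]
eef_rot: [-3.141, 0.005, 2.705]
force: [-0.8, -0.7, 0.6]
grip_width: 0.0611
grip_force: 0.0
```

```bash
cat >> h.py <<'E'
def board(c,P,hsv,zt=.008,box=(240,440,215,320)):
    "board capacitor + outline at top height zt"
    Z=P[...,2]; B=np.zeros(Z.shape,bool); B[box[2]:box[3],box[0]:box[1]]=1
    m=(B&(hsv[...,2]<150)&(abs(Z-zt)<.006)).astype(np.uint8)
    k=max(cv2.findContours(m,0,2)[0],key=cv2.contourArea); q=ray(c,k.reshape(-1,2),zt)
    r1=cv2.minAreaRect(q[:,:2].astype(np.float32))
    m=(B&(abs(Z-zt-.032)<.009)).astype(np.uint8); k=max(cv2.findContours(m,0,2)[0],key=cv2.contourArea)
    r2=cv2.minAreaRect(ray(c,k.reshape(-1,2),zt+.032)[:,:2].astype(np.float32))
    return r1,r2
def holes(c,hsv,zt,cen,ang):
    pass
E
python3 - <<'E'
from h import *
c=shot('top','t2.png'); P=cloud(c); f=c['frame']; hsv=cv2.cvtColor(f,cv2.COLOR_RGB2HSV)
Z=P[...,2]; g=f.max(-1)
cv2.imwrite('pics/t2c.png',cv2.resize(f[120:320,230:450,::-1],None,fx=3.6,fy=3,interpolation=cv2.INTER_CUBIC))
print(pose())
print(board(c,P,hsv))
m=((g<75)&(abs(Z-.03)<.008)).astype(np.uint8); m[:150]=0;m[240:]=0;m[:,:245]=0;m[:,420:]=0
for k in cv2.findContours(m,0,2)[0]:
    if cv2.contourArea(k)>80: print('seat',cv2.minAreaRect(ray(c,k.reshape(-1,2),.03)[:,:2].astype(np.float32)))
E
```

```text
(0.3896136129169021, -0.18283003497932612, 0.365441721096914, 1.1342932918818491)
(((0.4492681324481964, -0.009531810879707336), (0.30347755551338196, 0.07210849970579147), 85.30865478515625), ((0.44953808188438416, -0.005948672071099281), (0.02830592356622219, 0.049479588866233826), 85.80876922607422))
seat ((0.593144416809082, -0.08488792181015015), (0.03833024203777313, 0.05970931425690651), 81.6252670288086)
seat ((0.6311646699905396, 0.1789337694644928), (0.03686891496181488, 0.05916687473654747), 81.86085510253906)
```

View pics/t2c.png

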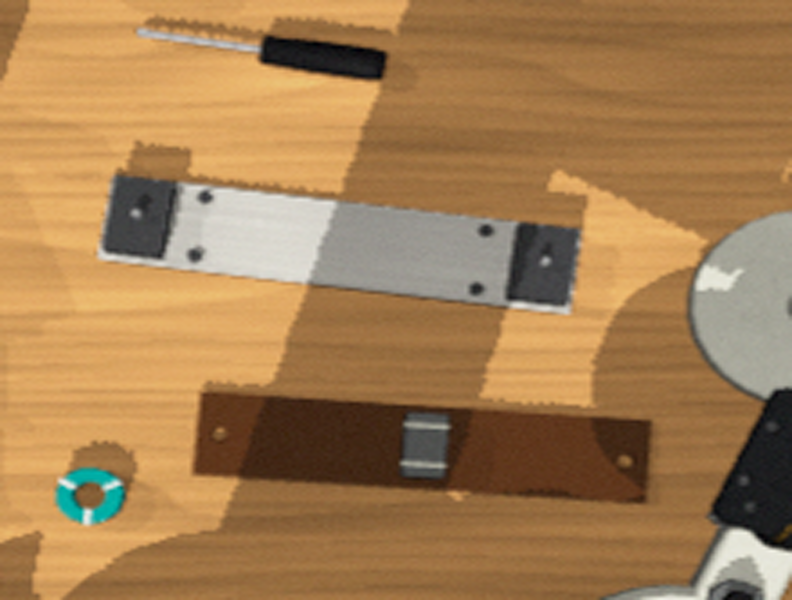

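The lamp is clear. The crop shows pin tips at (137,212) and (546,260), and board holes at (220,433) and (625,461). I'll refine these to world positions.

```bash
cat >> h.py <<'E'
def spot(f,u,v,r=4,bright=True):
    "subpixel centroid of a spot brighter than its surroundings"
    a=f[v-r:v+r+1,u-r:u+r+1].astype(float).sum(-1); a=a if bright else -a
    w=np.clip(a-np.percentile(a,70),0,None); n,l,s,ce=cv2.connectedComponentsWithStats((w>0.3*w.max()).astype(np.uint8))
    i=1+np.argmax(s[1:,4]); w=w*(l==i); y,x=np.mgrid[-r:r+1,-r:r+1]
    return [u+(w*x).sum()/w.sum(),v+(w*y).sum()/w.sum()]
E
python3 - <<'E'
from h import *
c=shot('top'); f=c['frame']
pins=[spot(f,268,191),spot(f,382,207)]; hol=[spot(f,291,264),spot(f,404,274)]
print(pins,hol)
for n,q,z in(('pins',pins,.044),('holes',hol,.004)):
    w=ray(c,q,z); d=w[0]-w[1]; print(n,w.round(4).tolist(),'mid',w.mean(0).round(4),'len',np.linalg.norm(d[:2]).round(4),'ang',np.arctan2(d[1],d[0]).round(4))
print(pose())
E
```

```text
[[np.float64(267.1621975147155), np.float64(190.6638325703074)], [np.float64(380.9913678618858), np.float64(206.65006640106242)]] [[np.float64(290.628125), np.float64(263.49895833333335)], [np.float64(403.29692832764505), np.float64(273.07935153583617)]]
pins [[0.6316, 0.1804, 0.044], [0.5932, -0.0859, 0.044]] mid [0.6124 0.0473 0.044 ] len 0.2691 ang 1.4275
holes [[0.4631, 0.127, 0.004], [0.4394, -0.1416, 0.004]] mid [ 0.4513 -0.0073  0.004 ] len 0.2696 ang 1.4829
(0.3893229616426114, -0.18271699247714174, 0.3640371181839469, 1.1341549193385043)
```

```bash
python3 - <<'E'
from h import *
leg(pose(),[[(.4513,-.0073,.25,1.485),(.4513,-.0073,.10,1.485),(.4513,-.0073,.03,1.485)]])
E
```

```text
0 [0.072, 0.741, 0.456, 0.0, 0.0, -0.056] rows>=4.4 
0 [0.072, 0.741, 1.056, 0.0, 0.0, -0.056] rows>=3.0 !!
0 [0.072, 0.741, 1.336, 0.0, 0.0, -0.056] rows>=1.4 !!
```

>>> play_rows:
  motion:
    - [[0.072,0.741,0.2,0,0,-0.056,0.3],[0.072,0.741,0.2,0,0,-0.056,0.3],[0.072,0.741,0.3,0,0,-0.056,0.3],[0.072,0.741,0.456,0,0,-0.056,0.3],[0.072,0.741,0.6,0,0,-0.056,0.3],[0.072,0.741,0.8,0,0,-0.056,0.3],[0.072,0.741,1.0,0,0,-0.056,0.3],[0.072,0.741,1.0,0,0,-0.056,0.3],[0.072,0.741,1.0,0,0,-0.056,0.3]]

```text
time_s: 9.25
ee_pos: [0.4504, -0.0074, 0.1135]
eef_rot: [3.142, -0.004, 3.057]
force: [0.4, 0.2, 0.0]
grip_width: 0.0613
grip_force: 0.0
```

```bash
python3 - <<'E'
from h import *
o=get_obs(); p=pose(); print(p,o['time_s'],o['force'])
c=shot('scene'); P=cloud(c); t=shot('top')
m=(P[...,2]>p[2]-.02)&(P[...,2]<.30)&(np.hypot(P[...,0]-p[0],P[...,1]-p[1])<.09)&(c['frame'].max(-1)>105)
n,l,s,ce=cv2.connectedComponentsWithStats(m.astype(np.uint8))
for i in range(1,n):
    if s[i,4]>40:
        q=P[l==i]; print(s[i],np.nanpercentile(q[:,2],[1,5,50,95]).round(4),np.nanmean(q,0).round(4))
a=cv2.resize(c['frame'][120:330,230:400,::-1],None,fx=2.4,fy=2.8); b=cv2.resize(t['frame'][200:330,240:440,::-1],(390,588))
cv2.imwrite('pics/m1.png',np.hstack([a,b]))
f=t['frame']; hol=[spot(f,291,264),spot(f,404,274)]; w=ray(t,hol,.004); print(hol,w.round(4),w.mean(0))
E
```

```text
(0.45040723948399075, -0.007364512855779804, 0.11354186915408414, 1.485789622632998) 9.25 [0.44219841 0.15492245 0.04329023]
[312 178  13  17 132] [0.2664 0.2674 0.2771 0.2954] [ 0.4699 -0.01    0.2789]
[335 178   5  13  61] [0.2675 0.2701 0.2839 0.298 ] [0.4343 0.0107 0.2836]
[301 181  10  12  60] [0.2261 0.2284 0.2426 0.2525] [ 0.4723 -0.0814  0.2414]
[309 193  17  13  56] [0.2066 0.2078 0.2363 0.2449] [ 0.4632 -0.0332  0.2304]
[317 204   4  29  56] [0.1266 0.1315 0.1697 0.2013] [ 0.4559 -0.0414  0.1685]
[323 210  33  37 470] [0.133  0.1414 0.2286 0.2531] [0.4578 0.0554 0.2078]
[[np.float64(290.7702857142857), np.float64(263.5794285714286)], [np.float64(403.3843490304709), np.float64(273.2645429362881)]] [[ 0.4629  0.1266  0.004 ]
 [ 0.439  -0.1418  0.004 ]] [ 0.45094602 -0.00760834  0.004     ]
```

View pics/m1.png

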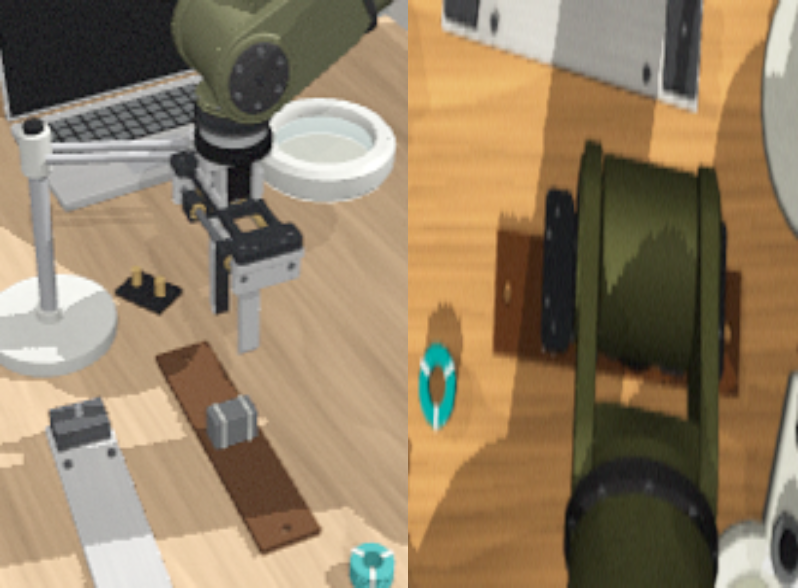

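>>> play_rows:
  motion:
    - [[0.002,0,0.15,0,0,0,0.3],[0.002,0,0.3,0,0,0,0.3],[0.002,0,0.4,0,0,0,0.3],[0.002,0,0.44,0,0,0,0.3],[0.002,0,0.46,0,0,0,0.3],[0.002,0,0.46,0,0,0,0.3]]

```text
time_s: 9.95
ee_pos: [0.4518, -0.0076, 0.0008]
eef_rot: [-3.142, 0.002, 3.057]
force: [0.1, 0.2, 0.6]
grip_width: 0.0613
grip_force: 0.0
```

>>> play_rows:
  motion:
    - [[0,0,0,0,0,0,-1],[0,0,0,0,0,0,-1],[0,0,0,0,0,0,-1],[0,0,0,0,0,0,-1],[0,0,0,0,0,0,-1],[0,0,0,0,0,0,-1]]
  grip_force: 35

```text
time_s: 10.55
ee_pos: [0.451, -0.0074, -0.0001]
eef_rot: [3.142, 0.0, 3.057]
force: [-1.0, 1.0, 6.1]
grip_width: 0.0277
grip_force: 35.0
```

```bash
python3 - <<'E'
from h import *
o=get_obs(); p=pose(); print(p,o['time_s'],o['force'],o['grip_width'],o['grip_force'])
t=shot('top')
f=t['frame']; hol=[spot(f,291,264),spot(f,404,274)]; w=ray(t,hol,.004); d=w[0]-w[1];print(hol,w.round(4),w.mean(0),np.linalg.norm(d),np.arctan2(d[1],d[0]))
E
```

```text
(0.45104936989845185, -0.0073932154182601, -0.00011935901755817657, 1.4858682288059455) 10.55 [-0.97643963  1.01410716  6.101349  ] 0.02774684759012813 34.99932110309601
[[np.float64(290.84995064165844), np.float64(263.90128331688055)], [np.float64(403.2981099656357), np.float64(273.0171821305842)]] [[ 0.4621  0.1264  0.004 ]
 [ 0.4396 -0.1416  0.004 ]] [ 0.45085654 -0.00760762  0.004     ] 0.26902220332326443 1.4868296899774913
```

```bash
python3 - <<'E'
from h import *
p=pose(); leg(p,[[(p[0],p[1],.085,p[3]),(.6126,.0475,.085,1.4265)],[(.6126,.0475,.055,1.4265)]])
E
```

```text
0 [0.0, 0.0, -0.34, 0.0, 0.0, 0.0] rows>=1.7 
0 [-0.625, 0.274, -0.34, 0.0, 0.0, 0.009] rows>=3.4 
1 [0.0, 0.0, 0.12, 0.0, 0.0, 0.0] rows>=0.6
```

>>> play_rows:
  motion:
    - [[0,0,-0.1,0,0,0,-1],[0,0,-0.2,0,0,0,-1],[0,0,-0.34,0,0,0,-1],[-0.12,0.05,-0.34,0,0,0.002,-1],[-0.25,0.11,-0.34,0,0,0.004,-1],[-0.37,0.165,-0.34,0,0,0.006,-1],[-0.5,0.22,-0.34,0,0,0.008,-1],[-0.58,0.255,-0.34,0,0,0.009,-1],[-0.625,0.274,-0.34,0,0,0.009,-1],[-0.625,0.274,-0.34,0,0,0.009,-1]]

```text
time_s: 11.6
ee_pos: [0.6128, 0.0479, 0.0836]
eef_rot: [-3.141, -0.001, 3.001]
force: [-0.5, -0.2, -2.5]
grip_width: 0.0275
grip_force: 35.0
```

>>> play_rows:
  motion:
    - [[0,0,0.06,0,0,0,-1],[0,0,0.12,0,0,0,-1],[0,0,0.12,0,0,0,-1],[0,0,0.12,0,0,0,-1]]

```text
time_s: 12.0
ee_pos: [0.6119, 0.0474, 0.0541]
eef_rot: [-3.141, -0.001, 3.0]
force: [0.5, -0.7, -1.4]
grip_width: 0.028
grip_force: 35.0
```

```bash
python3 - <<'E'
from h import *
o=get_obs(); p=pose(); print(p,o['time_s'],o['force'],o['moment'],o['grip_width'],o['grip_force'])
t=shot('top'); s=shot('scene')
exp=proj(t,[[.6316,.1804,.059],[.5932,-.0859,.059]]); print('expected hole px',exp)
a=cv2.resize(t['frame'][160:240,240:410,::-1],(510,240),interpolation=cv2.INTER_CUBIC); b=cv2.resize(s['frame'][230:370,200:370,::-1],(510,340),interpolation=cv2.INTER_CUBIC)
cv2.imwrite('pics/m2.png',np.vstack([a,b]))
P=cloud(t); hsv=cv2.cvtColor(t['frame'],cv2.COLOR_RGB2HSV)
for u,v in exp.astype(int): print(np.round(P[v-8:v+9:4,u-8:u+9:4,2]*1000))
E
```

```text
(0.6118557068894346, 0.04737630324826363, 0.05407298499037953, 1.4289908697913245) 12.0 [ 0.53306853 -0.70407482 -1.36958129] [ 0.03783539 -0.00254598  0.00507475] 0.028027400677313092 34.99201476573944
expected hole px [[266.6 189.4]
 [381.8 205.6]]
[[-5. 59. 61. 63. 58.]
 [ 0. 58. 57. 64. 57.]
 [ 4. 62. 24. 64. 58.]
 [ 4. 65. 62. 62. 68.]
 [ 4. 61. 61. 58. 62.]]
[[60. 64. 59. 62. 61.]
 [61. 61. 60. 62. 63.]
 [60. 64. 39. 54. 30.]
 [61. 64. 61. 62.  5.]
 [66. 63. 63. 62. -6.]]
```

View pics/m2.png

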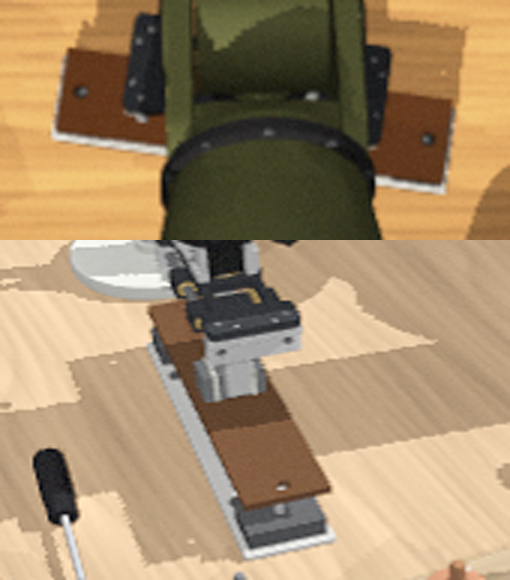

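```bash
python3 - <<'E'
from h import *
t=shot('top'); f=t['frame']
hol=[spot(f,267,190,4,False),spot(f,382,206,4,False)]; p=pose()
for z in (p[2]+.004,p[2]+.008):
    w=ray(t,hol,z); d=w[0]-w[1]; print(hol,w.round(4).tolist(),w.mean(0).round(4),np.linalg.norm(d[:2]),np.arctan2(d[1],d[0]))
for u,v in((267,190),(382,206)): print(f[v-4:v+5,u-4:u+5].sum(-1))
E
```

```text
[[np.float64(265.07887323943663), np.float64(189.29014084507043)], [np.float64(383.21938775510205), np.float64(205.14795918367346)]] [[0.6319, 0.1839, 0.0592], [0.5942, -0.0892, 0.0592]] [0.613  0.0473 0.0592] 0.27563004757522225 1.4337036429615029
[[np.float64(265.07887323943663), np.float64(189.29014084507043)], [np.float64(383.21938775510205), np.float64(205.14795918367346)]] [[0.6311, 0.1835, 0.0632], [0.5935, -0.0887, 0.0632]] [0.6123 0.0474 0.0632] 0.274707631709266 1.4337036429615033
[[181 181 177 182 175 182 167 178 175]
 [184 177 170 155 166 167 183 169 183]
 [181 157 128 112 148 164 172 171 190]
 [174 132 123 158 230 205 173 184 186]
 [169 130 132 210 308 255 197 189 183]
 [179 152 149 193 238 200 171 183 192]
 [179 178 159 149 169 168 192 171 172]
 [176 185 173 171 184 177 179 175 184]
 [184 182 170 176 176 175 180 175 192]]
[[195 195 189 190 188 183 190 174 180]
 [184 197 179 177 157 161 166 180 182]
 [185 189 158 152 130 121 138 171 195]
 [170 168 156 209 183 113 113 166 180]
 [185 184 180 300 270 163 119 162 184]
 [180 197 194 233 220 164 152 162 187]
 [180 184 193 179 159 136 171 182 192]
 [178 190 182 185 183 184 184 192 180]
 [174 182 180 176 186 184 186 185 186]]
```

The pin tips show inside both holes, so alignment is within about 1 mm. I'll nudge +0.7 mm in x and lower in steps.

>>> play_rows:
  motion:
    - [[-0.003,0,0.02,0,0,0,-1],[-0.003,0,0.035,0,0,0,-1],[-0.003,0,0.05,0,0,0,-1],[-0.003,0,0.06,0,0,0,-1],[-0.003,0,0.06,0,0,0,-1]]

```text
time_s: 12.65
ee_pos: [0.6132, 0.0475, 0.0393]
eef_rot: [3.142, -0.0, 3.0]
force: [0.6, -0.5, -2.2]
grip_width: 0.0276
grip_force: 35.0
```

```bash
python3 - <<'E'
from h import *
o=get_obs(); p=pose(); print(p,o['time_s'],o['force'],o['moment'],o['grip_width'],o['grip_force'])
t=shot('top'); f=t['frame']
for u,v in((267,190),(382,206)): print(f[v-4:v+5,u-4:u+5].sum(-1))
E
```

```text
(0.6132157607167997, 0.04746137495536732, 0.039327222061566074, 1.4290662931940359) 12.65 [ 0.61832346 -0.45868349 -2.2370311 ] [ 0.02234715 -0.19319387 -0.15946757] 0.027611843801766393 34.99661922454834
[[175 184 174 170 178 171 177 186 185]
 [175 173 175 190 181 163 181 178 176]
 [178 182 173 178 176 169 180 181 184]
 [184 178 153 177 286 256 189 179 182]
 [167 175 117 223 465 423 236 176 176]
 [182 159 132 219 428 408 247 166 176]
 [178 182 148 131 192 173 170 160 183]
 [180 166 170 151 148 161 173 176 183]
 [173 167 176 182 193 178 179 190 178]]
[[206 199 180 185 178 181 180 192 195]
 [195 200 191 171 179 183 177 180 181]
 [182 191 171 163 139 173 182 185 184]
 [184 164 185 266 216 136 177 190 183]
 [191 151 281 497 395 163 149 178 179]
 [174 155 315 445 375 188 147 174 174]
 [188 155 157 173 158 138 174 182 180]
 [190 182 175 159 145 177 190 181 188]
 [182 183 179 192 176 198 182 175 183]]
```

>>> play_rows:
  motion:
    - [[0,0,0.01,0,0,0,-1],[0,0,0.02,0,0,0,-1],[0,0,0.028,0,0,0,-1],[0,0,0.034,0,0,0,-1],[0,0,0.038,0,0,0,-1],[0,0,0.038,0,0,0,-1],[0,0,0.038,0,0,0,-1]]

```text
time_s: 13.4
ee_pos: [0.6136, 0.0474, 0.0303]
eef_rot: [3.141, 0.001, 3.0]
force: [5.8, 0.1, -0.6]
grip_width: 0.0277
grip_force: 35.0
```

```bash
python3 - <<'E'
from h import *
o=get_obs(); p=pose(); print(p,o['time_s'],o['force'],o['moment'],o['grip_width'],o['grip_force'])
t=shot('top'); f=t['frame']; P=cloud(t)
for u,v in((267,190),(382,206)): print(f[v-4:v+5,u-4:u+5].sum(-1), np.nanmedian(P[v-7:v+8,u-7:u+8,2]))
E
```

```text
(0.6136100263589719, 0.04740880790618794, 0.030305266855489996, 1.4291634993543119) 13.4 [ 5.78210637  0.08245455 -0.56216284] [-0.00558709 -1.33574504 -0.20304693] 0.027707122304174034 35.00814199447632
[[177 191 185 190 179 180 174 182 197]
 [178 182 179 171 174 184 187 179 184]
 [176 188 185 179 178 170 172 189 170]
 [177 178 173 215 298 240 186 187 185]
 [197 183 164 326 502 426 242 175 181]
 [176 176 123 340 503 455 266 168 170]
 [177 187 144 194 328 314 215 170 178]
 [182 187 167 151 131 142 152 181 189]
 [183 182 179 189 173 174 190 196 180]] 0.03686078887315647
[[204 185 189 198 190 187 190 191 206]
 [185 189 191 191 174 170 181 170 176]
 [189 185 177 169 144 159 181 172 188]
 [181 165 178 294 221 138 179 190 167]
 [180 156 285 504 398 184 184 186 184]
 [164 177 369 488 385 196 176 182 179]
 [174 162 263 345 254 162 185 190 185]
 [190 175 150 141 148 164 175 179 190]
 [176 187 187 173 177 194 190 183 179]] 0.03655865168298367
```

>>> play_rows:
  motion:
    - [[0,0,0,0,0,0,0.3],[0,0,0,0,0,0,0.3],[0,0,0,0,0,0,0.3],[0,0,0,0,0,0,0.3],[0,0,-0.1,0,0,0,0.3],[0,0,-0.3,0,0,0,0.3],[0,0,-0.5,0,0,0,0.3],[0,0,-0.6,0,0,0,0.3],[0,0,-0.6,0,0,0,0.3]]

```text
time_s: 14.35
ee_pos: [0.6145, 0.0475, 0.1846]
eef_rot: [3.141, 0.007, 3.0]
force: [0.6, -0.3, 0.0]
grip_width: 0.0611
grip_force: 0.0
```

```bash
python3 - <<'E'
from h import *
o=get_obs(); p=pose(); print(p,o['time_s'],o['force'],o['qpos'])
t=shot('top'); f=t['frame']; P=cloud(t); Z=P[...,2]; hsv=cv2.cvtColor(f,cv2.COLOR_RGB2HSV)
for u,v in((267,190),(382,206)): print(f[v-3:v+4,u-4:u+5].sum(-1), np.nanmedian(P[v-7:v+8,u-7:u+8,2]))
for (u0,v0) in((207,220),(204,284)):
    m=np.zeros(Z.shape,np.uint8); sl=np.s_[v0-16:v0+17,u0-16:u0+17]
    m[sl]=(abs(Z[sl]-.037)<.011)&(abs(Z[sl]-.037)<.011)
    m=cv2.morphologyEx(m,cv2.MORPH_CLOSE,np.ones((3,3),np.uint8)); k=max(cv2.findContours(m,0,2)[0],key=cv2.contourArea)
    k=cv2.convexHull(k); q=ray(t,k.reshape(-1,2),.038)
    (cx,cy),r=cv2.minEnclosingCircle(q[:,:2].astype(np.float32)); e=cv2.fitEllipse(q[:,:2].astype(np.float32)); print('coil',(cx,cy),r,e)
    # dowel top
    n=np.zeros(Z.shape,np.uint8); n[sl]=(Z[sl]>.056)&(Z[sl]<.08); M=cv2.moments(n,True); print('dowel',ray(t,[M['m10']/M['m00'],M['m01']/M['m00']],.066)[0],M['m00'])
E
```

```text
(0.6145211407214249, 0.04748886333980168, 0.18455488666244235, 1.4292868913146188) 14.35 [ 0.58303694 -0.27797447  0.02932171] [ 1.77102001e-02  4.50719020e-01  1.33419520e+00 -4.72732036e-06
  1.35001561e+00 -1.41157221e+00]
[[168 165 163 173 174 163 178 168 161]
 [181 173 177 170 180 134 148 176 171]
 [169 168 169 197 281 233 163 163 175]
 [176 179 152 294 472 400 221 169 172]
 [165 170 132 334 489 432 254 145 171]
 [170 163 152 180 308 307 201 164 176]
 [186 181 150 141 144 129 143 162 173]] 0.03645343204001383
[[186 194 178 182 172 186 189 178 190]
 [186 186 174 147 123 160 192 174 185]
 [177 159 193 291 236 151 183 189 184]
 [177 159 315 511 399 169 170 189 183]
 [177 190 379 485 373 188 165 178 194]
 [173 155 269 331 240 158 169 181 180]
 [183 178 149 135 150 185 190 182 180]] 0.036258135810270486
coil (0.5651184320449829, 0.3197610676288605) 0.022802885621786118 ((0.565229594707489, 0.31992149353027344), (0.04394577071070671, 0.044965196400880814), 155.1903076171875)
dowel [0.5642038  0.32000464 0.066     ] 21.0
coil (0.41521528363227844, 0.32474154233932495) 0.023387238383293152 ((0.41600584983825684, 0.3246660530567169), (0.04324383661150932, 0.045683346688747406), 178.51536560058594)
dowel [0.41644611 0.3247791  0.066     ] 24.0
```

```bash
python3 - <<'E'
from h import *
t=shot('top'); print('glue',ray(t,[210,150],.11))
p=pose(); leg(p,[[(.5652,.3199,.12,1.43)],[(.5652,.3199,.009,1.43)],[(.5652,.3199,.105,1.43)],[(.6227,.1186,.105,1.43)],[(.6227,.1186,.03,1.43)]])
E
```

```text
glue [[0.71069853 0.3021417  0.11      ]]
0 [0.343, 1.052, 0.239, 0.0, 0.0, 0.0] rows>=5.7 !!
1 [0.0, 0.0, 0.444, 0.0, 0.0, 0.0] rows>=2.2 
2 [0.0, 0.0, -0.384, 0.0, 0.0, 0.0] rows>=1.9 
3 [-0.341, -0.765, 0.0, 0.0, 0.0, 0.0] rows>=4.2 
4 [0.0, 0.0, 0.3, 0.0, 0.0, 0.0] rows>=1.5
```

>>> play_rows:
  motion:
    - [[0.343,1.0,0,0,0,0,0.3],[0.343,1.0,0,0,0,0,0.3],[0.343,1.0,0,0,0,0,0.3],[0.343,1.0,0.1,0,0,0,0.3],[0.343,1.0,0.2,0,0,0,0.3],[0.343,1.0,0.239,0,0,0,0.3],[0.343,1.0,0.239,0,0,0,0.3],[0.343,1.0,0.239,0,0,0,0.3]]

```text
time_s: 15.25
ee_pos: [0.563, 0.3066, 0.1191]
eef_rot: [-3.14, -0.002, 3.001]
force: [0.4, -1.0, 1.0]
grip_width: 0.0611
grip_force: 0.0
```

>>> play_rows:
  motion:
    - [[0,0.052,0,0,0,0,0.3],[0,0.052,0,0,0,0,0.3],[0,0.052,0.1,0,0,0,0.3],[0,0.052,0.2,0,0,0,0.3],[0,0.052,0.2,0,0,0,0.3]]

```text
time_s: 15.75
ee_pos: [0.5644, 0.3187, 0.0677]
eef_rot: [-3.139, -0.004, 2.999]
force: [-0.4, 0.8, -0.2]
grip_width: 0.0612
grip_force: 0.0
```

```bash
python3 - <<'E'
from h import *
o=get_obs(); p=pose(); print(p,o['time_s'])
c=shot('scene'); P=cloud(c)
m=(P[...,2]>p[2])&(P[...,2]<.16)&(np.hypot(P[...,0]-p[0],P[...,1]-p[1])<.06)
n,l,s,ce=cv2.connectedComponentsWithStats(m.astype(np.uint8))
for i in range(1,n):
    if s[i,4]>40:
        q=P[l==i]; print(s[i],np.nanpercentile(q[:,2],[1,5,50,95]).round(4),np.nanmean(q,0).round(4))
leg(p,[[(.5652,.3199,.009,1.43)]])
E
```

```text
(0.5643851345262242, 0.318735274177321, 0.06774889900693148, 1.4284840865689425) 15.75
[343 324   7  23  86] [0.0819 0.0845 0.1039 0.1372] [0.5664 0.2867 0.1074]
[355 355  13  17 158] [0.0861 0.0908 0.1102 0.1283] [0.5732 0.3606 0.1093]
0 [-0.003, 0.005, 0.235, 0.0, 0.0, 0.0] rows>=1.2
```

>>> play_rows:
  motion:
    - [[-0.003,0.004,0.1,0,0,0,0.3],[-0.003,0.004,0.19,0,0,0,0.3],[-0.003,0.004,0.225,0,0,0,0.3],[-0.003,0.004,0.236,0,0,0,0.3],[-0.003,0.004,0.236,0,0,0,-1],[-0.003,0.004,0.236,0,0,0,-1],[-0.003,0.004,0.236,0,0,0,-1],[-0.003,0.004,0.236,0,0,0,-1],[-0.003,0.004,0.236,0,0,0,-1]]
  grip_force: 25

```text
time_s: 16.7
ee_pos: [0.5669, 0.3211, 0.0128]
eef_rot: [3.14, 0.002, 3.0]
force: [-0.5, -0.4, 6.3]
grip_width: 0.0452
grip_force: 25.0
```

```bash
python3 - <<'E'
from h import *
o=get_obs(); p=pose(); print(p,o['time_s'],o['grip_width'],o['force'])
leg(p,[[(p[0],p[1],.105,p[3]),(.6227,.1186,.105,1.43)]])
E
```

```text
(0.566949725148444, 0.3211338632331275, 0.012840909429598896, 1.4292391433516518) 16.7 0.045165871976846204 [-0.48550096 -0.3772957   6.31841598]
0 [0.0, 0.0, -0.369, 0.0, 0.0, 0.0] rows>=1.8 
0 [-0.335, -0.771, -0.369, 0.0, 0.0, 0.0] rows>=4.2
```

>>> play_rows:
  motion:
    - [[0,0,-0.04,0,0,0,-1],[0,0,-0.1,0,0,0,-1],[0,0,-0.18,0,0,0,-1],[0,0,-0.26,0,0,0,-1],[0,0,-0.34,0,0,0,-1],[0,0,-0.369,0,0,0,-1],[0,0,-0.369,0,0,0,-1]]

```text
time_s: 17.4
ee_pos: [0.5667, 0.321, 0.1052]
eef_rot: [3.14, 0.002, 3.0]
force: [-0.3, 0.3, -1.5]
grip_width: 0.0452
grip_force: 25.0
```

```bash
python3 - <<'E'
from h import *
o=get_obs(); p=pose(); print(p,o['time_s'],o['grip_width'],o['force'])
s=shot('scene'); t=shot('top')
a=cv2.resize(s['frame'][290:410,290:430,::-1],(560,480),interpolation=cv2.INTER_CUBIC); b=cv2.resize(t['frame'][190:310,160:230,::-1],(240,480))
cv2.imwrite('pics/m3.png',np.hstack([a,b]))
leg(p,[[(.6227,.1186,.105,1.43)]])
E
```

```text
(0.5666990822079488, 0.3210381202010614, 0.10522288447552466, 1.4292035449780385) 17.4 0.04515556085040842 [-0.27792506  0.28460712 -1.51340064]
0 [-0.336, -0.77, 0.001, 0.0, 0.0, 0.0] rows>=4.2
```

View pics/m3.png

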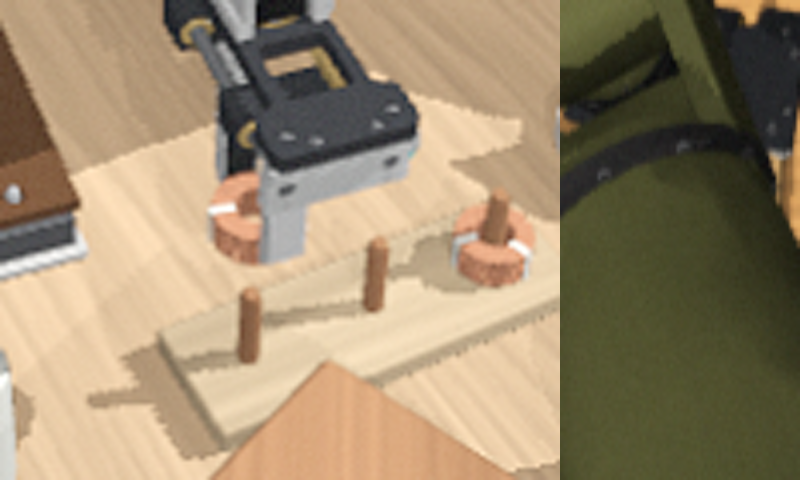

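>>> play_rows:
  motion:
    - [[-0.08,-0.18,0,0,0,0,-1],[-0.16,-0.36,0,0,0,0,-1],[-0.24,-0.54,0,0,0,0,-1],[-0.3,-0.68,0,0,0,0,-1],[-0.336,-0.77,0,0,0,0,-1],[-0.336,-0.77,0,0,0,0,-1],[-0.336,-0.77,0.1,0,0,0,-1],[-0.336,-0.77,0.2,0,0,0,-1],[-0.336,-0.77,0.25,0,0,0,-1],[-0.336,-0.77,0.25,0,0,0,-1]]

```text
time_s: 18.5
ee_pos: [0.621, 0.1189, 0.039]
eef_rot: [-3.141, -0.004, 3.001]
force: [-1.2, -0.8, -1.5]
grip_width: 0.0451
grip_force: 25.0
```

```bash
python3 - <<'E'
from h import *
o=get_obs(); p=pose(); print(p,o['time_s'],o['grip_width'],o['force'])
c=shot('scene'); P=cloud(c); hsv=cv2.cvtColor(c['frame'],cv2.COLOR_RGB2HSV)
D=np.hypot(P[...,0]-p[0],P[...,1]-p[1])
m=(D<.03)&(hsv[...,0]<14)&(hsv[...,1]>70)&(P[...,2]>.044)&(P[...,2]<.09); q=P[m]; print('coil z',m.sum(),np.nanpercentile(q[:,2],[2,10,50,90,98]).round(4))
leg(p,[[(.6227,.1186,.0335,1.43)]])
E
```

```text
(0.6209649743034613, 0.11889667769624994, 0.038954977289958094, 1.4299193546378288) 18.5 0.045081409436895335 [-1.17399548 -0.75841612 -1.47461423]
coil z 109 [0.0454 0.0473 0.0604 0.0651 0.0662]
0 [-0.007, 0.0, 0.022, 0.0, 0.0, 0.0] rows>=0.1
```

>>> play_rows:
  motion:
    - [[-0.004,0,0.012,0,0,0,-1],[-0.004,0,0.02,0,0,0,-1],[-0.004,0,0.026,0,0,0,-1],[-0.004,0,0.03,0,0,0,-1],[-0.004,0,0.03,0,0,0,-1]]

```text
time_s: 19.05
ee_pos: [0.6233, 0.1182, 0.0337]
eef_rot: [-3.142, 0.0, 3.0]
force: [-0.5, 0.3, -1.3]
grip_width: 0.0451
grip_force: 25.0
```

```bash
python3 - <<'E'
from h import *
o=get_obs(); p=pose(); print(p,o['time_s'],o['grip_width'],o['force'])
c=shot('scene'); P=cloud(c); hsv=cv2.cvtColor(c['frame'],cv2.COLOR_RGB2HSV)
D=np.hypot(P[...,0]-p[0],P[...,1]-p[1])
m=(D<.03)&(hsv[...,0]<14)&(hsv[...,1]>70)&(P[...,2]>.042)&(P[...,2]<.09); q=P[m]; print('coil z',m.sum(),np.nanpercentile(q[:,2],[2,10,50,90,98]).round(4))
E
```

```text
(0.6232540922719925, 0.11821964799235006, 0.03368284999106651, 1.4291711620493466) 19.05 0.045121974747923614 [-0.54862713  0.29723997 -1.27779351]
coil z 99 [0.0422 0.0445 0.0568 0.0597 0.0614]
```

>>> play_rows:
  motion:
    - [[0,0,0.004,0,0,0,-1],[0,0,0.007,0,0,0,-1],[0,0,0.007,0,0,0,-1],[0,0,0.007,0,0,0,-1]]

```text
time_s: 19.5
ee_pos: [0.6234, 0.1182, 0.0328]
eef_rot: [3.141, 0.001, 3.0]
force: [-4.1, -2.0, 6.8]
grip_width: 0.0452
grip_force: 25.0
```

>>> play_rows:
  motion:
    - [[0,0,0,0,0,0,0.3],[0,0,0,0,0,0,0.3],[0,0,0,0,0,0,0.3],[0,0,0,0,0,0,0.3],[0,0,-0.08,0,0,0,0.3],[0,0,-0.2,0,0,0,0.3],[0,0,-0.4,0,0,0,0.3],[0,0,-0.4,0,0,0,0.3]]

```text
time_s: 20.3
ee_pos: [0.6259, 0.1187, 0.1388]
eef_rot: [3.139, 0.01, 3.0]
force: [0.5, 0.2, 0.3]
grip_width: 0.0612
grip_force: 0.0
```

```bash
python3 - <<'E'
from h import *
o=get_obs(); p=pose(); print(p,o['time_s'],o['grip_width'],o['force'])
t=shot('top'); f=t['frame']
leg(p,[[(.5158,.22,.13,1.43),(.4158,.3247,.1,1.43)]])
cv2.imwrite('pics/m4.png',cv2.resize(f[150:310,180:420,::-1],None,fx=3.2,fy=3.2,interpolation=cv2.INTER_CUBIC))
E
```

```text
(0.6258755325434567, 0.11865704683136011, 0.1388234712278042, 1.4293635436919454) 20.3 0.06123814169207917 [0.51368397 0.16051548 0.30157458]
0 [0.493, 0.339, 0.035, 0.0, 0.0, 0.0] rows>=3.0 
0 [0.948, 0.697, 0.155, 0.0, 0.0, 0.0] rows>=3.0
```

View pics/m4.png

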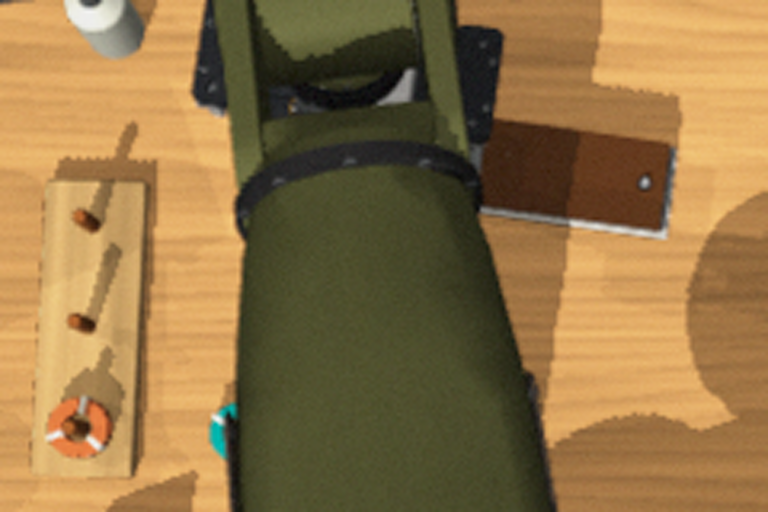

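>>> play_rows:
  motion:
    - [[0.2,0.15,0,0,0,0,0.3],[0.493,0.35,0.035,0,0,0,0.3],[0.948,0.697,0.06,0,0,0,0.3],[0.948,0.697,0.1,0,0,0,0.3],[0.948,0.697,0.155,0,0,0,0.3],[0.948,0.697,0.155,0,0,0,0.3],[0.948,0.697,0.155,0,0,0,0.3],[0.948,0.697,0.155,0,0,0,0.3],[0.948,0.697,0.155,0,0,0,0.3]]

```text
time_s: 21.25
ee_pos: [0.4138, 0.3236, 0.0929]
eef_rot: [-3.141, -0.0, 2.999]
force: [-0.1, -0.6, 0.4]
grip_width: 0.061
grip_force: 0.0
```

```bash
python3 - <<'E'
from h import *
p=pose(); print(p)
t=shot('top'); f=t['frame']; P=cloud(t); hsv=cv2.cvtColor(f,cv2.COLOR_RGB2HSV)
m=((P[...,2]>.045)&(P[...,2]<.075)&(hsv[...,0]<16)&(hsv[...,1]>110)).astype(np.uint8); m[:170]=0;m[225:]=0;m[:,:270]=0;m[:,400:]=0
for k in cv2.findContours(m,0,2)[0]:
    if cv2.contourArea(k)>40: print('coil on board',cv2.minEnclosingCircle(ray(t,k.reshape(-1,2),.058)[:,:2].astype(np.float32)), np.nanmedian(P[m>0][:,2]))
leg(p,[[(.4160,.3247,.012,1.43)]])
E
```

```text
(0.41382054852906586, 0.3235966820235726, 0.09292981760820176, 1.4285312979042022)
coil on board ((0.6092159748077393, 0.12048934400081635), 0.015853501856327057) 0.05621294017854461
coil on board ((0.6244673728942871, 0.10431674867868423), 0.015776541084051132) 0.05621294017854461
coil on board ((0.6327210664749146, 0.12630939483642578), 0.014994589611887932) 0.05621294017854461
0 [-0.008, 0.006, 0.324, 0.0, 0.0, 0.0] rows>=1.6
```

>>> play_rows:
  motion:
    - [[-0.005,0.005,0.12,0,0,0,0.3],[-0.005,0.005,0.24,0,0,0,0.3],[-0.005,0.005,0.3,0,0,0,0.3],[-0.005,0.005,0.322,0,0,0,0.3],[-0.005,0.005,0.322,0,0,0,-1],[-0.005,0.005,0.322,0,0,0,-1],[-0.005,0.005,0.322,0,0,0,-1],[-0.005,0.005,0.322,0,0,0,-1],[-0.005,0.005,0.322,0,0,0,-1]]
  grip_force: 25

```text
time_s: 22.2
ee_pos: [0.4153, 0.3254, 0.0136]
eef_rot: [3.141, 0.002, 3.0]
force: [1.5, -2.3, 6.3]
grip_width: 0.0432
grip_force: 24.9
```

>>> play_rows:
  motion:
    - [[0,0,-0.04,0,0,0,-1],[0,0,-0.1,0,0,0,-1],[0,0,-0.18,0,0,0,-1],[0,0,-0.26,0,0,0,-1],[0,0,-0.34,0,0,0,-1],[0,0,-0.44,0,0,0,-1],[0,0,-0.48,0,0,0,-1],[0,0,-0.48,0,0,0,-1],[0,0,-0.48,0,0,0,-1]]

```text
time_s: 23.1
ee_pos: [0.4143, 0.325, 0.1319]
eef_rot: [-3.141, -0.001, 3.0]
force: [-0.3, -0.1, -0.2]
grip_width: 0.043
grip_force: 25.0
```

```bash
python3 - <<'E'
from h import *
o=get_obs(); p=pose(); print(p,o['time_s'],o['grip_width'],o['force'])
c=shot('scene'); P=cloud(c); hsv=cv2.cvtColor(c['frame'],cv2.COLOR_RGB2HSV)
D=np.hypot(P[...,0]-p[0],P[...,1]-p[1])
m=(D<.03)&(hsv[...,0]<14)&(hsv[...,1]>70)&(P[...,2]>.08)&(P[...,2]<.19); q=P[m]; print('coil z',m.sum(),np.nanpercentile(q[:,2],[2,10,50,90,98]).round(4))
leg(p,[[(.51,.15,p[2],1.43)],[(.6021,-.0240,p[2],1.43)],[(.6021,-.0240,.04,1.43)]])
E
```

```text
(0.4142645600438092, 0.3250486332199797, 0.13185087731438444, 1.4292743040224276) 23.1 0.04299241639437268 [-0.32780573 -0.14013273 -0.24843563]
coil z 250 [0.1387 0.1412 0.1544 0.158  0.1594]
0 [-0.478, -0.639, 0.0, 0.0, 0.0, 0.0] rows>=4.0 
1 [-0.462, -0.637, 0.0, 0.0, 0.0, 0.0] rows>=3.9 
2 [0.0, 0.0, 0.367, 0.0, 0.0, 0.0] rows>=1.8
```

>>> play_rows:
  motion:
    - [[-0.12,-0.16,0,0,0,0,-1],[-0.24,-0.32,0,0,0,0,-1],[-0.36,-0.48,0,0,0,0,-1],[-0.48,-0.64,0,0,0,0,-1],[-0.6,-0.8,0,0,0,0,-1],[-0.72,-0.96,0,0,0,0,-1],[-0.75,-1.0,0,0,0,0,-1],[-0.75,-1.0,0,0,0,0,-1]]

```text
time_s: 23.95
ee_pos: [0.5649, 0.0499, 0.1313]
eef_rot: [-3.141, -0.002, 2.997]
force: [-0.2, 0.9, -1.5]
grip_width: 0.0427
grip_force: 25.0
```

```bash
python3 - <<'E'
from h import *
o=get_obs(); p=pose(); print(p,o['time_s'],o['grip_width'],o['force'])
leg(p,[[(.6021,-.0240,p[2],1.43),(.6021,-.0240,.045,1.43)]])
E
```

```text
(0.564925544481826, 0.04988045772152935, 0.13126533444283986, 1.426566320092995) 23.95 0.04269732916835775 [-0.17069184  0.85221604 -1.53209619]
0 [-0.19, -0.271, 0.0, 0.0, 0.0, -0.001] rows>=1.7 
0 [-0.19, -0.271, 0.345, 0.0, 0.0, -0.001] rows>=1.7
```

>>> play_rows:
  motion:
    - [[-0.1,-0.14,0,0,0,0,-1],[-0.19,-0.271,0,0,0,0,-1],[-0.19,-0.271,0,0,0,0,-1],[-0.19,-0.271,0.1,0,0,0,-1],[-0.19,-0.271,0.2,0,0,0,-1],[-0.19,-0.271,0.3,0,0,0,-1],[-0.19,-0.271,0.36,0,0,0,-1],[-0.19,-0.271,0.36,0,0,0,-1],[-0.19,-0.271,0.36,0,0,0,-1]]

```text
time_s: 24.85
ee_pos: [0.6026, -0.0217, 0.0434]
eef_rot: [3.142, 0.0, 3.001]
force: [-0.1, -0.5, -0.7]
grip_width: 0.0433
grip_force: 25.0
```

```bash
python3 - <<'E'
from h import *
o=get_obs(); p=pose(); print(p,o['time_s'],o['grip_width'],o['force'])
c=shot('scene'); P=cloud(c); hsv=cv2.cvtColor(c['frame'],cv2.COLOR_RGB2HSV)
D=np.hypot(P[...,0]-p[0],P[...,1]-p[1])
m=(D<.03)&(hsv[...,0]<14)&(hsv[...,1]>70)&(P[...,2]>.044)&(P[...,2]<.09); q=P[m]; print('coil z',m.sum(),np.nanpercentile(q[:,2],[2,10,50,90,98]).round(4))
leg(p,[[(.6021,-.0240,.033,1.43)]])
E
```

```text
(0.6026399951001172, -0.021711022933636897, 0.04338189685317412, 1.4299693401395337) 24.85 0.0433272362058957 [-0.10455287 -0.48018215 -0.65757592]
coil z 120 [0.0486 0.0517 0.065  0.0692 0.0706]
0 [0.001, -0.009, 0.042, 0.0, 0.0, 0.0] rows>=0.2
```

>>> play_rows:
  motion:
    - [[0,-0.009,0.015,0,0,0,-1],[0,-0.009,0.028,0,0,0,-1],[0,-0.009,0.036,0,0,0,-1],[0,-0.009,0.04,0,0,0,-1],[0,-0.009,0.043,0,0,0,-1],[0,-0.009,0.045,0,0,0,-1],[0,-0.009,0.045,0,0,0,-1]]

```text
time_s: 25.6
ee_pos: [0.6023, -0.0249, 0.0336]
eef_rot: [-3.141, 0.001, 3.0]
force: [-12.1, -0.0, 21.7]
grip_width: 0.0431
grip_force: 25.0
```

```bash
python3 - <<'E'
from h import *
o=get_obs(); p=pose(); print(p,o['time_s'],o['grip_width'],o['force'])
E
```

```text
(0.6022545589564123, -0.024872553705448053, 0.03357389869099689, 1.4291207919233344) 25.6 0.043058969662473294 [-12.14007342  -0.04848714  21.68811028]
```

>>> play_rows:
  motion:
    - [[0,0,-0.004,0,0,0,-1],[0,0,-0.004,0,0,0,-1],[0,0,-0.004,0,0,0,0.3],[0,0,-0.004,0,0,0,0.3],[0,0,-0.004,0,0,0,0.3],[0,0,-0.004,0,0,0,0.3],[0,0,-0.1,0,0,0,0.3],[0,0,-0.3,0,0,0,0.3],[0,0,-0.5,0,0,0,0.3],[0,0,-0.7,0,0,0,0.3]]

```text
time_s: 26.6
ee_pos: [0.6018, -0.0246, 0.2083]
eef_rot: [3.142, -0.0, 3.0]
force: [0.3, 0.0, 0.1]
grip_width: 0.0609
grip_force: 0.0
```

>>> play_rows:
  motion:
    - [[0,0,-0.3,0,0,0,0.3],[0.5,-0.4,-0.5,0,0,0,0.3],[0.8,-0.6,-0.5,0,0,0,0.3],[0.8,-0.6,-0.5,0,0,0,0.3],[0.8,-0.6,-0.5,0,0,0,0.3],[0.8,-0.6,-0.5,0,0,0,0.3],[0.8,-0.6,-0.5,0,0,0,0.3],[0.8,-0.6,-0.5,0,0,0,0.3]]

```text
time_s: 27.4
ee_pos: [0.3825, -0.1456, 0.3322]
eef_rot: [-3.141, 0.002, 2.998]
force: [0.7, 0.3, 0.1]
grip_width: 0.0608
grip_force: 0.0
```

```bash
python3 - <<'E'
from h import *
o=get_obs(); p=pose(); print(p,o['time_s'],o['grip_width'],o['force'])
t=shot('top'); f=t['frame']; P=cloud(t); Z=P[...,2]
M=np.array([.6124,.0473]); e=np.array([.1427,.9898])
m=((Z>.048)&(Z<.066)).astype(np.uint8); m[:165]=0;m[230:]=0;m[:,:255]=0;m[:,400:]=0
m=cv2.morphologyEx(m,cv2.MORPH_CLOSE,np.ones((5,5),np.uint8))
for k in cv2.findContours(m,0,2)[0]:
    if cv2.contourArea(k)>40:
        (cx,cy),r=cv2.minEnclosingCircle(ray(t,k.reshape(-1,2),.058)[:,:2].astype(np.float32)); d=np.array([cx,cy])-M
        print('blob',cx,cy,r,'board y',d@e,'board x',d@[e[1],-e[0]])
for u,v in((267,190),(382,206)): print(np.nanmedian(Z[v-7:v+8,u-7:u+8]))
# lamp
g=f.max(-1); m=((Z>.24)&(Z<.275)&(g<90)).astype(np.uint8); n,l,s,ce=cv2.connectedComponentsWithStats(m)
for i in range(1,n):
    if s[i,4]>50: print('knob?',s[i],ray(t,ce[i],.259))
cv2.imwrite('pics/m5.png',cv2.resize(f[130:430,230:530,::-1],None,fx=2,fy=2,interpolation=cv2.INTER_CUBIC))
E
```

```text
(0.3824605286594891, -0.14560112374280604, 0.3322292977542647, 1.4270754870374265) 27.4 0.06079549727927677 [0.6961279  0.2551381  0.06205786]
blob 0.6012539267539978 -0.024149132892489433 0.022796927019953728 board y -0.07231089638919057 board x -0.0008365920351347869
blob 0.6099298000335693 0.04765218496322632 0.026043614372611046 board y -3.904858608255483e-06 board x -0.0024952607210255214
blob 0.6211580634117126 0.1182205006480217 0.022566989064216614 board y 0.07144688719026325 board x -0.0014516242775595726
0.03615866503404663
0.03641989356227948
knob? [ 54  78  35  83 553] [[0.72873133 0.53832495 0.259     ]]
knob? [ 229  418  122   62 1302] [[0.10368674 0.08695829 0.259     ]]
```

View pics/m5.png

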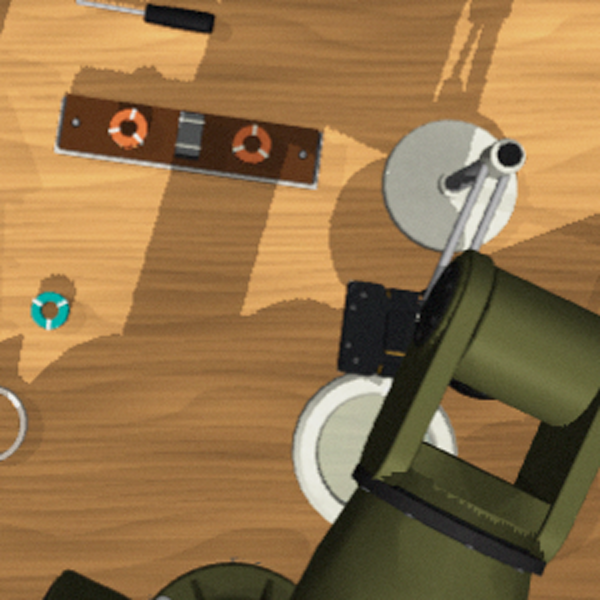

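```bash
python3 - <<'E'
from h import *
p=pose(); leg(p,[[(.3898,-.1838,.30,1.133),(.3898,-.1838,.2145,1.133)]])
H=np.array([.5605,-.265]); q=(.3898,-.1838,.2145,1.133); d=np.array(q[:2])-H; r=np.linalg.norm(d); th=np.arctan2(d[1],d[0]); print(r,th)
ths=np.linspace(th,1.406,17)[1:]
pt=lambda t:(H[0]+r*np.cos(t),H[1]+r*np.sin(t),q[2],q[3]+t-th)
leg(q,[[pt(t) for t in ths[:8]],[pt(t) for t in ths[8:]]]); print(pt(1.406))
E
```

```text
0 [-0.048, -0.15, 0.126, 0.0, 0.0, 0.047] rows>=2.0 
0 [-0.048, -0.15, 0.468, 0.0, 0.0, 0.047] rows>=1.7 
0.1890289131323566 2.697582841623381
0 [-0.003, 0.061, 0.0, 0.0, 0.0, 0.013] rows>=0.5 
0 [-0.011, 0.121, 0.0, 0.0, 0.0, 0.026] rows>=0.5 
0 [-0.023, 0.181, 0.0, 0.0, 0.0, 0.039] rows>=0.5 
0 [-0.041, 0.24, 0.0, 0.0, 0.0, 0.051] rows>=0.5 
0 [-0.063, 0.297, 0.0, 0.0, 0.0, 0.064] rows>=0.5 
0 [-0.089, 0.352, 0.0, 0.0, 0.0, 0.077] rows>=0.5 
0 [-0.12, 0.404, 0.0, 0.0, 0.0, 0.09] rows>=0.5 
0 [-0.155, 0.454, 0.0, 0.0, 0.0, 0.103] rows>=0.5 
1 [-0.003, 0.061, 0.0, 0.0, 0.0, 0.013] rows>=0.5 
1 [-0.011, 0.121, 0.0, 0.0, 0.0, 0.026] rows>=0.5 
1 [-0.023, 0.181, 0.0, 0.0, 0.0, 0.039] rows>=0.5 
1 [-0.041, 0.24, 0.0, 0.0, 0.0, 0.051] rows>=0.5 
1 [-0.063, 0.297, 0.0, 0.0, 0.0, 0.064] rows>=0.5 
1 [-0.089, 0.352, 0.0, 0.0, 0.0, 0.077] rows>=0.5 
1 [-0.12, 0.404, 0.0, 0.0, 0.0, 0.09] rows>=0.5 
1 [-0.155, 0.454, 0.0, 0.0, 0.0, 0.103] rows>=0.5 
(np.float64(0.591510461733278), np.float64(-0.0785320905273808), 0.2145, np.float64(-0.1585828416233812))
```

>>> play_rows:
  motion:
    - [[-0.048,-0.15,0.0,0,0,0.047,0.3],[-0.048,-0.15,0.1,0,0,0.047,0.3],[-0.048,-0.15,0.1,0,0,0.047,0.3],[-0.048,-0.15,0.2,0,0,0.047,0.3],[-0.048,-0.15,0.34,0,0,0.047,0.3],[-0.048,-0.15,0.44,0,0,0.047,0.3],[-0.048,-0.15,0.468,0,0,0.047,0.3],[-0.048,-0.15,0.468,0,0,0.047,0.3]]

```text
time_s: 28.25
ee_pos: [0.39, -0.1832, 0.2145]
eef_rot: [3.141, -0.001, 2.708]
force: [0.4, -0.2, 0.1]
grip_width: 0.0611
grip_force: 0.0
```

>>> play_rows:
  motion:
    - [[0,0,0,0,0,0,-1],[0,0,0,0,0,0,-1],[0,0,0,0,0,0,-1],[0,0,0,0,0,0,-1],[0,0,0,0,0,0,-1],[0,0,0,0,0,0,-1]]
  grip_force: 12

```text
time_s: 28.85
ee_pos: [0.3896, -0.1839, 0.2147]
eef_rot: [-3.141, 0.001, 2.705]
force: [-0.8, -0.1, 3.0]
grip_width: 0.0276
grip_force: 12.0
```

Knob gripped (27.6 mm). Swinging back.

>>> play_rows:
  motion:
    - [[-0.003,0.061,0,0,0,0.013,-1],[-0.011,0.121,0,0,0,0.026,-1],[-0.023,0.181,0,0,0,0.039,-1],[-0.041,0.24,0,0,0,0.051,-1],[-0.063,0.297,0,0,0,0.064,-1],[-0.089,0.352,0,0,0,0.077,-1],[-0.12,0.404,0,0,0,0.09,-1],[-0.155,0.454,0,0,0,0.103,-1],[-0.155,0.454,0,0,0,0.103,-1]]

```text
time_s: 29.75
ee_pos: [0.4739, -0.0961, 0.2147]
eef_rot: [3.14, -0.001, 2.056]
force: [-0.5, 5.1, 5.4]
grip_width: 0.0276
grip_force: 12.0
```

>>> play_rows:
  motion:
    - [[-0.003,0.061,0,0,0,0.013,-1],[-0.011,0.121,0,0,0,0.026,-1],[-0.023,0.181,0,0,0,0.039,-1],[-0.041,0.24,0,0,0,0.051,-1],[-0.063,0.297,0,0,0,0.064,-1],[-0.089,0.352,0,0,0,0.077,-1],[-0.12,0.404,0,0,0,0.09,-1],[-0.155,0.454,0,0,0,0.103,-1],[-0.155,0.454,0,0,0,0.103,-1]]

```text
time_s: 30.65
ee_pos: [0.5928, -0.0775, 0.2145]
eef_rot: [3.14, -0.002, 1.408]
force: [3.3, 7.8, 3.7]
grip_width: 0.0277
grip_force: 12.0
```

```bash
cat >> h.py <<'E'
def lamp(fn=None):
    t=shot('top',fn); P=cloud(t); Z=P[...,2]
    m=((Z>.197)&(Z<.235)).astype(np.uint8); m[:110]=0;m[240:]=0;m[:,:255]=0
    H=np.array([.5601,-.2642])
    # ring outer boundary, left half only (free of arm)
    k=max(cv2.findContours(m,0,2)[0],key=cv2.contourArea).reshape(-1,2); q=ray(t,k,.214)[:,:2]
    q=q[np.hypot(*(q-H).T)>.27]
    A=np.c_[2*q,np.ones(len(q))]; s=np.linalg.lstsq(A,(q**2).sum(1),rcond=None)[0]
    r=np.sqrt(s[2]+s[:2]@s[:2]); print('ring centre',s[:2].round(4),'r',r.round(4),'npts',len(q),'theta',np.arctan2(*(s[:2]-H)[::-1]).round(4),'err to mid',(s[:2]-[.6124,.0473]).round(4))
    return t,P
E
python3 - <<'E'
from h import *
o=get_obs(); p=pose(); print(p,o['time_s'],o['grip_width'],o['force'])
lamp()
E
```

```text
(0.5928353207532352, -0.07754188874979245, 0.21453984652812702, -0.16260633812861247) 30.65 0.027680546964201996 [3.30563349 7.75041457 3.74063828]
ring centre [0.6103 0.0511] r 0.0796 npts 85 theta 1.4129 err to mid [-0.0021  0.0038]
```

>>> play_rows:
  motion:
    - [[0,0.006,0,0,0,0,-1],[0,0.006,0,0,0,0,-1],[0,0.006,0,0,0,0,-1],[0,0.006,0,0,0,0,0.3],[0,0.006,0,0,0,0,0.3],[0,0.006,0,0,0,0,0.3],[0,0.006,-0.1,0,0,0,0.3],[0,0.006,-0.25,0,0,0,0.3],[0,0.006,-0.35,0,0,0,0],[0,0.006,-0.35,0,0,0,-1]]

```text
time_s: 31.7
ee_pos: [0.5934, -0.0791, 0.3057]
eef_rot: [3.136, 0.0, 1.41]
force: [1.7, -0.2, 0.2]
grip_width: 0.0486
grip_force: 0.0
```

```bash
python3 - <<'E'
from h import *
p=pose(); print(p); t,P=lamp(); f=t['frame']; Z=P[...,2]; g=f.max(-1)
s=shot('scene'); Q=cloud(s)
e=np.array([.5998,-.0224]); print('proj',proj(s,[*e,.2395]),proj(t,[*e,.2395]))
m=((np.hypot(Q[...,0]-e[0],Q[...,1]-e[1])<.02)&(Q[...,2]>.225)&(Q[...,2]<.25)&(s['frame'].max(-1)<70)); 
v,u=np.nonzero(m); print('button scene',m.sum(),u.mean(),v.mean(),np.nanpercentile(Q[m],[5,50,95],axis=0).round(4))
m=(Z>.233)&(Z<.248)&(g<70)&(np.hypot(P[...,0]-e[0],P[...,1]-e[1])<.02); print('button top',m.sum(),np.nanmedian(P[m],0) if m.any() else None)
leg(p,[[(*e,p[2],p[3])],[(*e,.245,p[3])]])
E
```

```text
(0.5934003212871102, -0.07906933316910049, 0.3056812475105594, -0.16060201288941003)
ring centre [0.6105 0.0512] r 0.0795 npts 90 theta 1.4122 err to mid [-0.0019  0.0039]
proj [[265.5 212.1]] [[361.1 187.1]]
button scene 44 264.90909090909093 214.0909090909091 [[ 0.5976 -0.0227  0.2309]
 [ 0.604  -0.0173  0.2399]
 [ 0.6096 -0.0124  0.243 ]]
button top 66 [ 0.59800977 -0.02198299  0.23971427]
0 [0.228, -0.011, 0.0, 0.0, 0.0, 0.0] rows>=1.1 
1 [0.0, 0.0, 0.243, 0.0, 0.0, 0.0] rows>=1.2
```

>>> play_rows:
  motion:
    - [[0.228,-0.01,0,0,0,0,-1],[0.228,-0.01,0,0,0,0,-1],[0.228,-0.01,0,0,0,0,-1],[0.228,-0.01,0.1,0,0,0,-1],[0.228,-0.01,0.2,0,0,0,-1],[0.228,-0.01,0.25,0,0,0,-1],[0.228,-0.01,0.28,0,0,0,-1],[0.228,-0.01,0.28,0,0,0,-1],[0.228,-0.01,0.28,0,0,0,-1]]

```text
time_s: 32.7
ee_pos: [0.5996, -0.0224, 0.2328]
eef_rot: [3.14, -0.0, 1.41]
force: [0.7, 0.2, 1.0]
grip_width: 0.0008
grip_force: 0.0
```

```bash
python3 - <<'E'
from h import *
o=get_obs(); p=pose(); print(p,o['force'],o['grip_width'],o['time_s'])
s=shot('scene')
cv2.imwrite('pics/m6.png',cv2.resize(s['frame'][150:260,210:330,::-1],None,fx=5,fy=5,interpolation=cv2.INTER_CUBIC))
Q=cloud(s); m=(np.hypot(Q[...,0]-p[0],Q[...,1]-p[1])<.03)&(Q[...,2]>.243)&(Q[...,2]<.33)&(s['frame'].max(-1)>100); print(m.sum(),np.nanpercentile(Q[m],[2,50,98],axis=0).round(4))
E
```

```text
(0.5995587678361316, -0.022381768805684217, 0.23281723962421105, -0.16063205546989348) [0.72770783 0.23153626 0.99747955] 0.0007952769036230834 32.7
363 [[ 0.589  -0.0281  0.2515]
 [ 0.6024 -0.0122  0.2928]
 [ 0.6126 -0.0078  0.3282]]
```

View pics/m6.png

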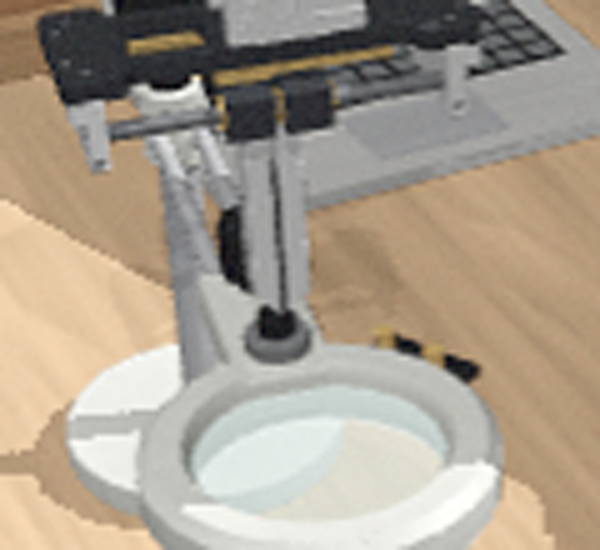

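The closed fingertips are centred just above the switch (crop (278,305)). Pressing down in small steps.

>>> play_rows:
  motion:
    - [[0,0,0.012,0,0,0,-1],[0,0,0.024,0,0,0,-1],[0,0,0.032,0,0,0,-1],[0,0,0.038,0,0,0,-1],[0,0,0.04,0,0,0,-1],[0,0,0.04,0,0,0,-1]]

```text
time_s: 33.35
ee_pos: [0.5996, -0.0222, 0.2233]
eef_rot: [3.139, -0.0, 1.41]
force: [-0.8, -0.7, 9.9]
grip_width: 0.0004
grip_force: 5.1
```

>>> play_rows:
  motion:
    - [[0,0,0.002,0,0,0,-1],[0,0,0.004,0,0,0,-1],[0,0,0.006,0,0,0,-1],[0,0,0.008,0,0,0,-1],[0,0,0.01,0,0,0,-1],[0,0,0.01,0,0,0,-1]]

```text
time_s: 33.95
ee_pos: [0.6004, -0.0223, 0.223]
eef_rot: [3.135, -0.0, 1.41]
force: [-2.0, 0.4, 23.3]
grip_width: 0.0006
grip_force: 11.6
```

Firm stop at 23 N. I'll confirm that this is the switch's bottom (spring travel about 5 mm) by backing off in steps.

>>> play_rows:
  motion:
    - [[0,0,-0.012,0,0,0,-1],[0,0,-0.012,0,0,0,-1],[0,0,-0.012,0,0,0,-1]]

```text
time_s: 34.25
ee_pos: [0.5997, -0.0222, 0.2233]
eef_rot: [3.14, -0.0, 1.41]
force: [0.5, -0.3, 9.9]
grip_width: 0.0004
grip_force: 4.6
```

>>> play_rows:
  motion:
    - [[0,0,-0.006,0,0,0,-1],[0,0,-0.006,0,0,0,-1],[0,0,-0.006,0,0,0,-1]]

```text
time_s: 34.55
ee_pos: [0.5993, -0.0221, 0.2237]
eef_rot: [3.142, -0.0, 1.41]
force: [0.8, -0.2, 4.6]
grip_width: 0.0003
grip_force: 1.8
```

>>> play_rows:
  motion:
    - [[0,0,-0.006,0,0,0,-1],[0,0,-0.006,0,0,0,-1],[0,0,-0.006,0,0,0,-1]]

```text
time_s: 34.85
ee_pos: [0.5992, -0.0221, 0.2252]
eef_rot: [-3.141, 0.0, 1.41]
force: [1.1, -0.3, 2.0]
grip_width: 0.0003
grip_force: 1.4
```

>>> play_rows:
  motion:
    - [[0,0,-0.006,0,0,0,-1],[0,0,-0.006,0,0,0,-1],[0,0,-0.006,0,0,0,-1]]

```text
time_s: 35.15
ee_pos: [0.5992, -0.0221, 0.2268]
eef_rot: [-3.141, 0.0, 1.41]
force: [0.7, -0.1, 2.4]
grip_width: 0.0008
grip_force: 1.0
```

>>> play_rows:
  motion:
    - [[0,0,-0.006,0,0,0,-1],[0,0,-0.006,0,0,0,-1],[0,0,-0.006,0,0,0,-1]]

```text
time_s: 35.45
ee_pos: [0.5992, -0.0221, 0.2283]
eef_rot: [-3.141, 0.0, 1.41]
force: [-0.3, 1.1, 1.3]
grip_width: 0.0003
grip_force: 0.6
```

The spring profile is clear: the force falls linearly from the stop at z=0.2235 over about 5–6 mm, so the switch was fully down. Retreating and doing a last check.

>>> play_rows:
  motion:
    - [[0,0,-0.1,0,0,0,-1],[0,0,-0.3,0,0,0,-1],[0,0,-0.5,0,0,0,-1],[0.2,-0.3,-0.5,0,0,0,-1],[0.3,-0.8,-0.5,0,0,0,-1],[0.3,-0.8,-0.5,0,0,0,-1],[0.3,-0.8,-0.5,0,0,0,-1],[0.3,-0.8,-0.5,0,0,0,-1],[0.3,-0.8,-0.5,0,0,0,-1]]

```text
time_s: 36.35
ee_pos: [0.4128, 0.0845, 0.3542]
eef_rot: [3.14, -0.0, 1.412]
force: [0.2, -0.4, -0.9]
grip_width: 0.0007
grip_force: 0.0
```

```bash
python3 - <<'E'
from h import *
o=get_obs(); print(pose(),o['time_s'],o['force'])
t,P=lamp(); Z=P[...,2]; s=shot('scene'); Q=cloud(s); f=t['frame']
for u,v in((267,190),(382,206)): print('board end z',np.nanmedian(Z[v-7:v+8,u-7:u+8]),f[v-2:v+3,u-3:u+4].sum(-1).max())
hsv=cv2.cvtColor(s['frame'],cv2.COLOR_RGB2HSV)
for c in((.6212,.1182),(.6013,-.0241)):
    m=(hsv[...,0]<14)&(hsv[...,1]>90)&(Q[...,2]>.042)&(Q[...,2]<.075)&(np.hypot(Q[...,0]-c[0],Q[...,1]-c[1])<.026); print('coil',m.sum(),np.nanpercentile(Q[m][:,2],[50,95]).round(4) if m.any() else None)
for n,w in dict(turq1=(.415,.21),).items(): pass
E
```

```text
(0.4127974341290483, 0.08454583690911707, 0.3541666326294459, -0.15872668077977048) 36.35 [ 0.17543106 -0.36796179 -0.8796075 ]
ring centre [0.6115 0.0518] r 0.0785 npts 81 theta 1.4096 err to mid [-0.0009  0.0045]
board end z 0.036218619321292556 473
board end z 0.20169550582523255 319
coil 225 [0.0566 0.0601]
coil 171 [0.0561 0.0604]
```

```bash
python3 -c "
from station import workorder
print(workorder.hand_in())"
```

```text
the job is handed in; nothing more can be done
None
```

The job is handed in: the board is seated on both pins, both coils lie flat on it (two were on the rack), the lens stands within about 5 mm of over the board's middle, and the switch was pressed fully down.

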